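# Carry a display panel on a lifter to the blue cradle

## Task

The small display panel lies loose on the flat steel blade of the yellow-handled lifter. Pick the lifter up by its yellow handle and carry the panel on it, level and without touching the panel itself, to the blue cradle; lower the blade between the two blue rails so that the panel is left lying centred across both rails and square to them. Then draw the lifter out from under the panel until it is clear of the cradle, lay it flat on the bench and let go of it.

Things in the scene. Friction and masses are not known exactly. Their poses are not given: they have to be found in the camera images.
- lifter: Loose, flat on the bench: steel blade 32 mm wide, 3 thick, x -35 to +150 (tip); yellow handle block on it, 72 mm long (x), 18 wide (y), 15 to 53 mm above the blade's underside, on a 12 mm wide stem. Origin: blade underside below the handle's middle; +x to the tip (roughly world +y at the start), z up. Grip the block across y from above. 0.2 kg. An empty black-handled lifter is not to be used.
- lifter_seat (a point): Point on the top face of the lifter's blade, on its centre line, 115 mm ahead (+x) of the handle's middle and 3 mm above the lifter's origin: the middle of the place where the panel lies at the start (the panel may be up to about 5 mm and 5 degrees off).
- panel: Loose display panel, black glass in a silver frame, 64 mm (x) by 100 (y) by 7 thick, about 60 g. Origin: centre of its underside, z up. Starts lying across the lifter's blade, its x about along the blade, overhanging it by 34 mm on either side, held only by weight and friction.
- cradle_blue: Fixed target. Two upright blue rails along its x, each 60 mm long (x -30 to +30), 10 thick, 60 mm apart inside (y 30 to 40 and -40 to -30), flat tops 45 mm above the bench; both ends open; 5 mm base plate, 60 by 90. Origin: centre of underside; x roughly along world +y; alike when turned half round. The panel bridges the rails, panel x along cradle x.
- cradle_orange: Fixed cradle of the same shape and size with orange rails, beside the blue one: not to be used. Origin and axes as for the blue one.
Things that resemble listed ones, but are neither listed nor needed, are in the scene too. Leave any red look-alike of the lifter alone. There is more than one size of the panel; the job needs the middle-sized.

How it is judged:
By the outcome, as a careful person would: the job done as asked, in the order asked, and still so for the second after the job is handed in, with the robot touching nothing.
It also fails if it takes over 54 s, if anything falls off the work surface, if the arm or the gripper's body presses on something with over 40 N, if the wrist force passes 120 N, or if a joint passes its speed limit or range.

## Robot

A 7-joint arm with a two-finger parallel gripper is mounted at the origin on the work surface. World frame = base frame: x ahead of the robot, y to its left, z up, the work surface at z = 0. Lengths are in m, angles in rad, forces in N, time in s.
With the tool pointing down it reaches from about 0.425 to 0.875 m from the base axis. Payload 8.4 kg.
Tool frame: the origin (TCP) lies at the very end of the fingers, on their centre line; the grasp point (between the pads) lies 19 mm behind it (manip.grasp_offset is the z of the grasp point in the tool frame, in m); z points along the fingers, x is the direction in which the jaws open and shut, and the axes are right-handed (so a half turn about z gives the same grasp; the last joint's range is limited). The gripper opens to 87 mm and grips with 3 to 60 N. Pads are 19 mm wide; open, the fingers measure 117 mm over their backs; the gripper's body (75 mm by 190 mm) begins 51 mm behind the grasp point.
Start: joints at [-1.255, 0.333, 0.04, 1.465, -0.013, 1.343, -0.059], TCP at [0.262, 0.595, 0.223] pointing down, gripper open.
Joint ranges: [-2.58, 2.58], [-0.38, 2.09], [-1.3, 1.39], [0.25, 2.4], [-1.5, 4.64], [0.08, 2.09], [-2.65, 2.65]. Speed limits (rad/s): [2.22, 2.22, 2.79, 2.79, 3.14, 3.14, 3.14].

## Interface

Orientations are given as a rotation vector (axis times angle).
In Python, from plant import manip gives the robot as it stands.
- The arm moves only by the shell command python3 -m jog 'ROWS'. ROWS is JSON, a list of rows, each an object of numbers: "dx", "dy", "dz": the shift along the tool's x, y, z in mm; "rx", "ry", "rz": the turn, a rotation vector about the tool's x, y, z in rad; "jaw": the closure, from -1 (fully open) to 1 (shut). In form: [{"dx": .., "dy": .., "dz": .., "rx": .., "ry": .., "rz": .., "jaw": ..}, ...]. A call has exactly 8 rows; each row is the pose to reach, as a shift and turn from the pose commanded when the call began, along the tool's axes at that moment; what a row does not reach only later rows make up. A row lasts 1/12 s, in which the tool goes at most 41.7 mm and 7.16 degrees, less where a joint would pass 70% of its speed; a pose out of reach is approached as far as the arm can. A call with a gripper value outside its range is refused whole. The fingers move at their own pace and stop on an object; the grip force is fixed at half the most. Time passes only in rows, so rows that repeat a pose let the fingers close, or fill a call up. It gives the time, the measured TCP pose, the force and the opening at its end, in the units of the state.
- manip.read_state(): the state, without advancing time (a new reading comes with each control period).
- manip.get_image(name): name is "side" or "top"; returns the picture (420x560x3 uint8, blue, green, red); there is no depth.
- manip.camera_params(name): a dict with "fx", "fy", "cx", "cy" (pixels), "k1" (the pictures are not rectified: a ray, as slopes to the right and down, at radius r is drawn at 1 + k1 r^2 times it, then the intrinsics apply), "R" (3x3) and "t" (3): a world point X has camera coordinates R X + t. Camera axes: x right, y down, z forward; pixel columns grow to the right and rows downward; lengths in m; the calibration is good to about 2 mm. A picture is of the moment at which its call begins. camera_params takes no time and is no camera call.
- manip.sign_off(): hands the job in, once; it reports no verdict.
Trained networks look in the newest picture that a camera, given by its name, has taken for a name from the list of things; names that differ only in an ending like _2 or _b are one class to them, and where a whole thing is asked for, a point or a joint stands for the part that bears it (a point fixed in the world has none). Each returns a list of dicts, best first, with "p" (0 to 1); they miss things now and then, are a little off and sometimes report something else, mostly with a low value. They report only what shows in the picture. A call takes as long as a camera call. They do not tell look-alikes from the thing itself.
- manip.look_for(target, camera): "rect" ([left, top, right, bottom] in pixels, round what is visible of it).
- manip.outline_of(target, camera): "mask" (420x560 bool, what is visible of it) and "rect" ([left, top, right, bottom] in pixels, round what is visible of it).
- manip.spot_point(target, camera): "xy" ([column, row] in pixels: a listed point, or the origin of a listed thing).
The state is a dict: "t": time; "joint_positions": joint angles; "qvel": joint speeds; "effort": joint torques, N m; "position": TCP position; "tool_rot": TCP orientation; "force": force on the tool from outside, world axes, zero at the start; "wrist_torque": the same for the moment, N m; "opening": finger opening in m.
Only numpy, scipy, OpenCV 4.12 (cv2) and the standard library are available. Lean on these libraries where they do the work, as an engineer would, in place of code of your own. Each camera call takes 0.05 s, during which the arm holds its last target.

## Working session

There is one attempt and no reset: what is moved stays moved. The work goes in short steps, Python scripts to look and compute and a shell command to move; the robot and the scene stay as the last step left them, time stands still between calls to the robot, and variables do not carry over. Pictures are saved under pics/ and viewed, and the job is handed in when it is done.

```bash
ls; mkdir -p pics
python3 - <<'E'
from plant import manip
import cv2
s=manip.read_state(); print({k:(s[k]) for k in ('t','position','tool_rot','force','opening')}, manip.grasp_offset)
for n in ('top','side'):
    cv2.imwrite(f'pics/{n}0.png',manip.get_image(n)); print(n,manip.camera_params(n))
E
```

```text
pics
{'t': 0.0, 'position': array([0.26177363, 0.59444977, 0.221664  ]), 'tool_rot': array([ 2.63046128e+00,  1.71590886e+00, -2.03364869e-03]), 'force': array([-0.08012157, -0.93209525, -0.14424808]), 'opening': 0.08723117393711739} -0.0187
top {'fx': 472.20296280909736, 'fy': 472.20296280909736, 'cx': 275.4788993444244, 'cy': 204.04152382303164, 'k1': -0.058435138725625904, 'R': array([[ 5.81238817e-04, -9.99992780e-01,  3.75515714e-03],
       [-9.84262917e-01, -1.23565924e-03, -1.76705921e-01],
       [ 1.76709286e-01, -3.59335358e-03, -9.84256530e-01]]), 't': array([-0.03732402,  0.43179839,  1.09987504])}
side {'fx': 418.734794623582, 'fy': 418.734794623582, 'cx': 274.62453112437015, 'cy': 210.8669468321356, 'k1': -0.03348685531306573, 'R': array([[ 0.71792647, -0.69605818,  0.00919694],
       [-0.42028267, -0.4439432 , -0.79137659],
       [ 0.55492707,  0.56428489, -0.61125977]]), 't': array([-0.3477744 ,  0.21738384,  0.7990561 ])}
```

View pics/top0.png

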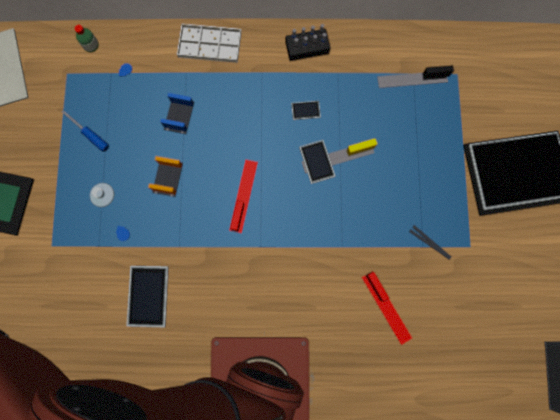

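View pics/side0.png

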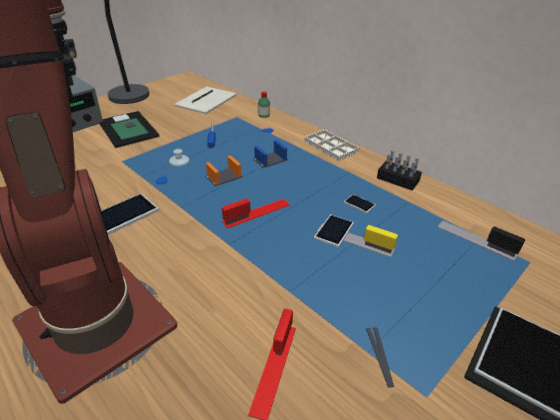

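The top view shows the yellow handle at (362,146) with the panel at (317,161) on its blade. The blue cradle is at (177,113), orange at (166,176). The red lifters at (243,195) and (387,307) and the black one at (437,73) are decoys. The small panel at (306,110) and the large one at (148,296) are the wrong sizes.

```bash
cat > h.py <<'E'
import numpy as np,cv2
from plant import manip
from scipy.optimize import least_squares
from scipy.spatial.transform import Rotation as Ro
P={n:manip.camera_params(n) for n in('top','side')}
def proj(n,X):
    c=P[n];Y=np.atleast_2d(X)@c['R'].T+c['t'];s=Y[:,:2]/Y[:,2:];r=(s**2).sum(1,keepdims=True);s=s*(1+c['k1']*r)
    return s*[c['fx'],c['fy']]+[c['cx'],c['cy']]
def ray(n,uv):
    c=P[n];d=(np.atleast_2d(uv)-[c['cx'],c['cy']])/[c['fx'],c['fy']];s=d.copy()
    for _ in range(20): s=d/(1+c['k1']*(s**2).sum(1,keepdims=True))
    D=np.c_[s,np.ones(len(s))]@c['R']; o=-c['R'].T@c['t']; return o,D
def atz(n,uv,z):
    o,D=ray(n,uv); return o+D*((z-o[2])/D[:,2])[:,None]
def box(x0,x1,y0,y1,z0,z1): return np.array([[x,y,z] for x in(x0,x1) for y in(y0,y1) for z in(z0,z1)])
def pose(p,B,z0=0):
    c,s=np.cos(p[2]),np.sin(p[2]); R=np.array([[c,-s,0],[s,c,0],[0,0,1]]); return B@R.T+[p[0],p[1],z0]
def crop(img,cx,cy,w,h,k,name):
    x,y=int(cx-w/2),int(cy-h/2); cv2.imwrite(name,cv2.resize(img[max(y,0):y+h,max(x,0):x+w],None,fx=k,fy=k,interpolation=cv2.INTER_CUBIC))
E
python3 - <<'E'
from h import *
t=cv2.imread('pics/top0.png');s=cv2.imread('pics/side0.png')
a=[]
for im,cx,cy in((t,340,155),(s,362,235),(t,175,140),(s,250,160)):
    crop(im,cx,cy,110,80,3.5,'pics/x.png');a.append(cv2.imread('pics/x.png'))
cv2.imwrite('pics/c0.png',np.vstack([np.hstack(a[:2]),np.hstack(a[2:])]))
# measurements
for n in('lifter_seat','panel','lifter','cradle_blue'):
    for c in('top','side'):
        r=manip.spot_point(n,c); z={'lifter_seat':.003,'panel':.003}.get(n,0)
        for q in r[:4]: print(n,c,round(q['p'],2),np.round(q['xy'],1),atz(c,q['xy'],z).round(4))
E
```

```text
lifter_seat top 0.93 [399.3 326.8] [[ 0.1396 -0.3341  0.003 ]]
lifter_seat top 0.72 [317.3 166.7] [[ 0.5342 -0.1426  0.003 ]]
lifter_seat top 0.71 [248.3 171.3] [[0.5219 0.0315 0.003 ]]
lifter_seat side 0.98 [330.8 231.2] [[ 0.5404 -0.1388  0.003 ]]
lifter_seat side 0.94 [263.1 396.8] [[ 0.1352 -0.3329  0.003 ]]
lifter_seat side 0.55 [271.5 205.9] [[0.5063 0.0344 0.003 ]]
panel top 0.94 [147.8 298.2] [[0.2068 0.2711 0.003 ]]
panel top 0.85 [316.2 162. ] [[ 0.5464 -0.1401  0.003 ]]
panel top 0.81 [303.4 108.9] [[ 0.6885 -0.1092  0.003 ]]
panel side 0.9 [125.7 216.6] [[0.2068 0.2558 0.003 ]]
panel side 0.81 [332.2 230.9] [[ 0.5437 -0.1404  0.003 ]]
panel side 0.78 [357.4 205.7] [[ 0.6713 -0.1205  0.003 ]]
lifter top 0.81 [355.4 151.3] [[ 0.5758 -0.241   0.    ]]
lifter top 0.73 [238.3 216.2] [[0.408  0.0552 0.    ]]
lifter top 0.66 [316.3 161.7] [[ 0.548  -0.1406  0.    ]]
lifter top 0.6 [372.3 287.8] [[ 0.2324 -0.2723  0.    ]]
lifter side 0.88 [283.7 342. ] [[ 0.2361 -0.2802  0.    ]]
lifter side 0.82 [375.8 250.6] [[ 0.5657 -0.2536  0.    ]]
lifter side 0.61 [233.9 217.6] [[0.4056 0.0672 0.    ]]
cradle_blue top 0.6 [181.  116.2] [[0.6696 0.2077 0.    ]]
cradle_blue side 0.6 [266.5 157. ] [[0.6726 0.2305 0.    ]]
```

View pics/c0.png

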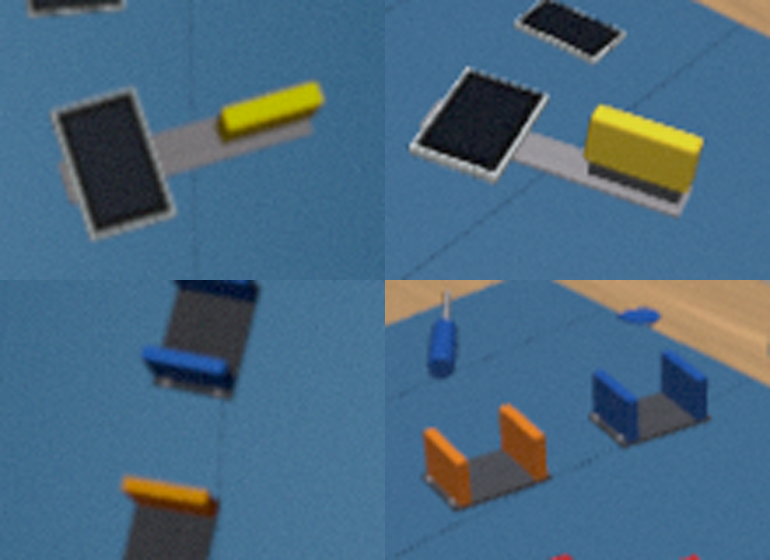

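```bash
cat >> h.py <<'E'
from scipy.optimize import minimize
K=4
def render(n,parts,roi):
    x,y,w,h=roi; m=np.zeros((h*K,w*K),np.uint8)
    for B in parts:
        hull=cv2.convexHull((((proj(n,B)+.5-[x,y])*K-.5)*16).round().astype(np.int32).reshape(-1,1,2))
        cv2.fillConvexPoly(m,hull,255,shift=4)
    return cv2.resize(m,(w,h),interpolation=cv2.INTER_AREA)/255.
def fit(masks,model,p0,step=(.006,.006,.08)):
    # masks: {cam:(float mask,roi)}
    def f(p): return sum(np.abs(cv2.GaussianBlur(render(n,model(p),roi)-m,(0,0),.7)).sum() for n,(m,roi) in masks.items())
    best=None
    for k in range(3):
        q=p0 if best is None else best.x
        S=np.vstack([q]+[q+np.eye(len(q))[i]*step[i]/(k+1)*(1 if k%2==0 else -1) for i in range(len(q))])
        best=minimize(f,q,method='Nelder-Mead',options=dict(initial_simplex=S,xatol=1e-5,fatol=1e-3,maxiter=400))
    return best.x,best.fun,f
E
python3 - <<'E'
from h import *
I={n:cv2.imread(f'pics/{n}0.png') for n in('top','side')}
for n in I:
    hsv=cv2.cvtColor(I[n],cv2.COLOR_BGR2HSV)
    for nm,pts in dict(top=[('mat',(290,200)),('rail',(181,98)),('rail2',(172,125)),('railside',(180,128)),('yel',(362,146)),('ysh',(355,152)),('base',(178,112))],side=[('mat',(300,250)),('rail',(262,155)),('rail2',(280,150)),('yel',(380,238)),('base',(270,158))])[n]:
        print(n,nm,hsv[pts[1],pts[0]])
E
```

```text
top mat [103 137 147]
top rail [108 197 149]
top rail2 [108 219  79]
top railside [106 255  50]
top yel [ 30 255 187]
top ysh [ 26 255  81]
top base [93 40 57]
side mat [104 136 150]
side rail [109 174  85]
side rail2 [109 191  80]
side yel [ 25 193 139]
side base [116  24  86]
```

```bash
cat >> h.py <<'E'
def hmask(im,roi,kind):
    x,y,w,h=roi; c=cv2.cvtColor(im[y:y+h,x:x+w].astype(np.float32)/255,cv2.COLOR_BGR2HSV)
    b=im[y:y+h,x:x+w].astype(float); H,S,V=c[...,0]/2,c[...,1],c[...,2]
    if kind=='yel': return ((H>15)&(H<40)&(S>.45)).astype(float)
    if kind=='blue': return ((H>100)&(H<118)&(S>.63)).astype(float)
    if kind=='cr': # not mat: rails or base
        return ((S>.63)|(V<.40)|(S<.35)).astype(float)
HB=box(-.036,.036,-.009,.009,.015,.053)
RAILS=[box(-.03,.03,.03,.04,0,.045),box(-.03,.03,-.04,-.03,0,.045)]
BASE=box(-.03,.03,-.045,.045,0,.005)
E
python3 - <<'E'
from h import *
I={n:cv2.imread(f'pics/{n}0.png') for n in('top','side')}
def go(kind,rois,model,p0):
    full={n:(hmask(I[n],r,kind),r) for n,r in rois.items()}
    for sub in (['top'],['side'],['top','side']):
        p,e,f=fit({n:full[n] for n in sub},model,np.array(p0)); print(kind,sub,p[:2].round(4),np.degrees(p[2]).round(2),'err',round(e,1),'of',sum(full[n][0].sum() for n in sub))
    return p,full
p,_=go('yel',dict(top=(335,130,55,35),side=(345,215,70,50)),lambda p:[pose(p,HB)],[.58,-.24,1.8])
q,full=go('cr',dict(top=(150,85,50,52),side=(245,132,50,40)),lambda p:[pose(p,b) for b in RAILS+[BASE]],[.67,.21,1.35])
q2,full2=go('blue',dict(top=(150,85,50,52),side=(245,132,50,40)),lambda p:[pose(p,b) for b in RAILS],[.67,.21,1.35])
for n in I:
    im=cv2.resize(I[n],None,fx=4,fy=4,interpolation=cv2.INTER_CUBIC)
    for B in [pose(p,HB)]+[pose(q,b) for b in RAILS+[BASE]]:
        for i in range(8):
            for j in range(i):
                if (np.abs(B[i]-B[j])>0).sum() and bin(i^j).count('1')==1:
                    u=((proj(n,B[[i,j]])+.5)*4).astype(int); cv2.line(im,u[0].tolist(),u[1].tolist(),(0,0,255),1)
    for k,(cx,cy) in enumerate(dict(top=[(355,150),(175,112)],side=[(378,240),(270,152)])[n]):
        cv2.imwrite(f'pics/o_{n}{k}.png',im[cy*4-140:cy*4+140,cx*4-190:cx*4+190])
a=[cv2.imread(f'pics/o_{n}{k}.png') for n in I for k in(0,1)]
cv2.imwrite('pics/o.png',np.vstack([np.hstack(a[:2]),np.hstack(a[2:])]))
E
```

```text
yel ['top'] [ 0.5779 -0.2501] 110.98 err 64.6 of 269.0
yel ['side'] [ 0.576  -0.2508] 110.24 err 60.9 of 535.0
yel ['top', 'side'] [ 0.5769 -0.251 ] 110.45 err 133.1 of 804.0
cr ['top'] [0.6716 0.2135] 78.08 err 46.7 of 905.0
cr ['side'] [0.6716 0.2128] 76.89 err 67.0 of 599.0
cr ['top', 'side'] [0.6716 0.213 ] 77.98 err 118.4 of 1504.0
blue ['top'] [0.6729 0.2146] 76.24 err 96.0 of 391.0
blue ['side'] [0.6753 0.2172] 76.04 err 61.1 of 342.0
blue ['top', 'side'] [0.673  0.2147] 76.41 err 159.4 of 733.0
```

View pics/o.png

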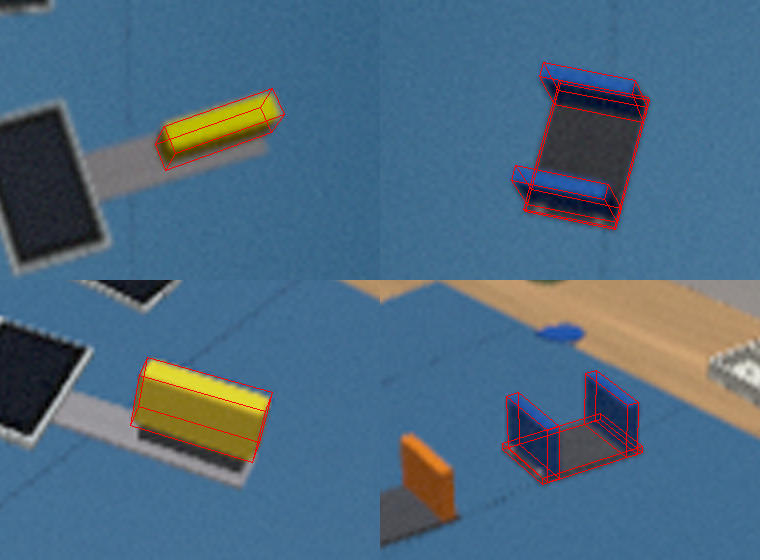

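Run:
```python
from h import *
I={n:cv2.imread(f'pics/{n}0.png') for n in('top','side')}
rois=dict(top=(335,130,55,35),side=(345,215,70,50))
full={n:(hmask(I[n],r,'yel'),r) for n,r in rois.items()}
for n in full:
    m=full[n][0]; print(n,m.sum(),cv2.boundingRect(m.astype(np.uint8)))
model=lambda p:[pose(p,HB)]
for sub in (['top'],['side'],['top','side']):
  for x0 in ([.57,-.25,1.75],[.565,-.245,1.85],[.56,-.255,1.8]):
    p,e,f=fit({n:full[n] for n in sub},model,np.array(x0)); print(sub,p[:2].round(4),np.degrees(p[2]).round(2),'err',round(e,1))
a=[]
for n in full:
    d=np.dstack([full[n][0],render(n,model(p),rois[n]),full[n][0]*0])*255
    a.append(cv2.resize(d.astype(np.uint8),(380,260),interpolation=0))
cv2.imwrite('pics/m.png',np.hstack(a))
```

```text
top 269.0 (12, 9, 30, 16)
side 535.0 (19, 10, 34, 25)
['top'] [ 0.5783 -0.2506] 111.27 err 64.3
['top'] [ 0.5779 -0.2495] 110.98 err 63.8
['top'] [ 0.5783 -0.25  ] 111.15 err 64.6
['side'] [ 0.5761 -0.2512] 103.38 err 63.4
['side'] [ 0.5765 -0.2507] 109.12 err 61.6
['side'] [ 0.5766 -0.251 ] 106.71 err 62.2
['top', 'side'] [ 0.5769 -0.2509] 108.9 err 132.1
['top', 'side'] [ 0.577 -0.251] 109.18 err 133.5
['top', 'side'] [ 0.5767 -0.2502] 108.54 err 131.5
```

View pics/m.png

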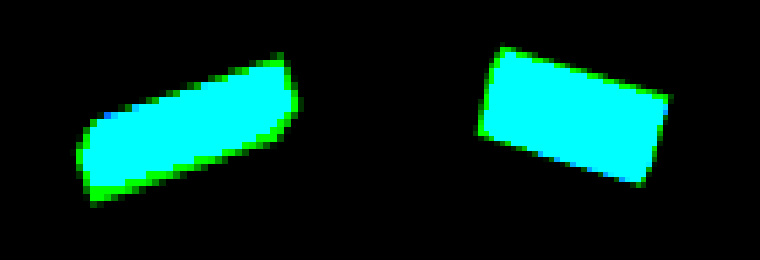

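```bash
cat >> h.py <<'E'
BLADE=box(-.035,.150,-.016,.016,0,.003); STEM=box(-.036,.036,-.006,.006,.003,.015)
PAN=box(-.032,.032,-.05,.05,0,.007)
def ymask(im,roi):
    x,y,w,h=roi; b=im[y:y+h,x:x+w].astype(float); return (b[...,2]-b[...,0]>8).astype(float)
def nonmat(im,roi,seed):
    x,y,w,h=roi; b=im.astype(np.float32)[y:y+h,x:x+w]
    mat=np.median(b.reshape(-1,3),0); g=b-mat
    d=np.abs(b[...,0]-b[...,2]-(mat[0]-mat[2]))+np.abs(g).sum(2)*.5
    m=(d>55).astype(np.uint8); m=cv2.morphologyEx(m,cv2.MORPH_CLOSE,np.ones((2,2),np.uint8)) if 0 else m
    k,l=cv2.connectedComponents(m,connectivity=4); m=(l==l[seed[1]-y,seed[0]-x]).astype(np.uint8)
    inv=1-m; k,l=cv2.connectedComponents(inv,connectivity=4); return (l!=l[0,0]).astype(float)
def lp(p): return [pose(p,HB),pose(p,BLADE),pose(p,STEM),pose(p[3:],PAN,.003)]
def show(masks,model,name):
    a=[]
    for n,(m,roi) in masks.items():
        d=np.dstack([m,render(n,model,roi),m*0])*255
        k=min(390/roi[2],400/roi[3]); d=cv2.resize(d.astype(np.uint8),None,fx=k,fy=k,interpolation=0)
        a.append(cv2.copyMakeBorder(d,0,400-d.shape[0],0,395-d.shape[1],cv2.BORDER_CONSTANT))
    cv2.imwrite(name,np.hstack(a))
E
python3 - <<'E'
from h import *
I={n:cv2.imread(f'pics/{n}0.png') for n in('top','side')}
rois=dict(top=(335,130,55,35),side=(345,215,70,50))
full={n:(ymask(I[n],r),r) for n,r in rois.items()}
model=lambda p:[pose(p,HB)]
for sub in (['top'],['side'],['top','side']):
    p,e,f=fit({n:full[n] for n in sub},model,np.array([.565,-.245,1.8])); print(sub,p[:2].round(4),np.degrees(p[2]).round(2),'err',round(e,1))
rois=dict(top=(292,130,95,60),side=(305,205,105,60)); seed=dict(top=(317,161),side=(335,230))
full={n:(nonmat(I[n],r,seed[n]),r) for n,r in rois.items()}
for sub in (['top'],['side'],['top','side']):
    P0=np.r_[p,.546,-.14,1.8]
    r,e,f=fit({n:full[n] for n in sub},lp,P0,(.004,.004,.05)*2); print(sub,r.round(4),np.degrees(r[[2,5]]).round(2),'err',round(e,1))
show(full,lp(r),'pics/m2.png')
E
```

```text
['top'] [ 0.5768 -0.2498] 107.51 err 22.7
['side'] [ 0.5757 -0.2517] 108.36 err 24.1
['top', 'side'] [ 0.5765 -0.2507] 107.43 err 61.9
['top'] [ 0.578  -0.2502  1.8727  0.5477 -0.1414  1.8673] [107.3  106.99] err 37.1
['side'] [ 0.5765 -0.2511  1.858   0.5466 -0.1424  1.87  ] [106.45 107.14] err 44.3
['top', 'side'] [ 0.5776 -0.2505  1.8703  0.5473 -0.1417  1.869 ] [107.16 107.08] err 110.3
```

View pics/m2.png

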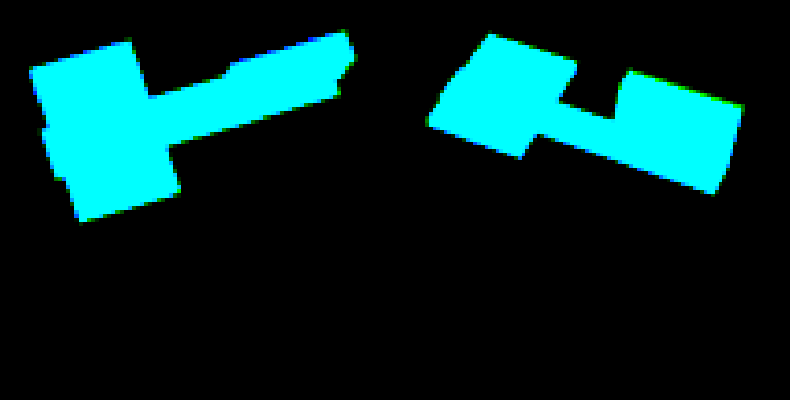

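```bash
cat >> h.py <<'E'
def delta(xyz,tx_yaw_deg):
    """shift (mm) in tool axes and rotvec to a tool-down pose with tool x at given world yaw (mod 180)"""
    s=manip.read_state(); R=Ro.from_rotvec(s['tool_rot']).as_matrix()
    out=[]
    for k in (0,180):
        a=np.radians(tx_yaw_deg+k); x=np.array([np.cos(a),np.sin(a),0]); z=np.array([0,0,-1.]); T=np.c_[x,np.cross(z,x),z]
        out.append(Ro.from_matrix(R.T@T).as_rotvec())
    print('t',round(s['t'],2),'pos',s['position'].round(4),'xaxis yaw',np.degrees(np.arctan2(R[1,0],R[0,0])).round(2),'zaxis',R[:,2].round(4),'F',s['force'].round(2),'open',round(s['opening'],4),'q',np.round(s['joint_positions'],2))
    print('shift mm',(R.T@(np.array(xyz)-s['position'])*1000).round(1),'rv',out[0].round(4),out[1].round(4))
E
python3 -c "
from h import *
delta([.5705,-.2296,.13],17.2); delta([.53,.25,.2],17.2)"
```

```text
t 0.5 pos [0.2619 0.5948 0.2225] xaxis yaw 66.23 zaxis [-0.e+00 -1.e-04 -1.e+00] F [-0.21 -0.42  0.27] open 0.0866 q [-1.26  0.33  0.04  1.47 -0.01  1.34 -0.06]
shift mm [-630.1  614.7   92.6] rv [1.000e-04 1.000e-04 8.558e-01] [-2.0000e-04  1.0000e-04 -2.2858e+00]
t 0.5 pos [0.2619 0.5948 0.2225] xaxis yaw 66.23 zaxis [-0.e+00 -1.e-04 -1.e+00] F [-0.21 -0.42  0.27] open 0.0866 q [-1.26  0.33  0.04  1.47 -0.01  1.34 -0.06]
shift mm [-207.5  384.3   22.5] rv [1.000e-04 1.000e-04 8.558e-01] [-2.0000e-04  1.0000e-04 -2.2858e+00]
```

```bash
python3 -m jog '[{"dx":-10,"dy":18,"dz":0,"rz":0.05,"jaw":-1},{"dx":-28,"dy":50,"dz":0,"rz":0.15,"jaw":-1},{"dx":-46,"dy":84,"dz":0,"rz":0.25,"jaw":-1},{"dx":-64,"dy":118,"dz":0,"rz":0.35,"jaw":-1},{"dx":-82,"dy":152,"dz":0,"rz":0.45,"jaw":-1},{"dx":-100,"dy":186,"dz":0,"rz":0.55,"jaw":-1},{"dx":-118,"dy":220,"dz":0,"rz":0.65,"jaw":-1},{"dx":-136,"dy":254,"dz":0,"rz":0.75,"jaw":-1}]'; python3 -c "
from h import *
delta([.5705,-.2296,.13],17.2);"
```

```text
t 0.5 pos [0.2619 0.5948 0.2225] xaxis yaw 66.23 zaxis [-0.e+00 -1.e-04 -1.e+00] F [-0.21 -0.42  0.27] open 0.0866 q [-1.26  0.33  0.04  1.47 -0.01  1.34 -0.06]
shift mm [-630.1  614.7   92.6] rv [1.000e-04 1.000e-04 8.558e-01] [-2.0000e-04  1.0000e-04 -2.2858e+00]invalid input at $[0]: expected keys dx, dy, dz, rx, ry, rz, jaw
```

All keys are required.

```bash
python3 -m jog '[{"dx":-10,"dy":18,"dz":0,"rx":0,"ry":0,"rz":0.05,"jaw":-1},{"dx":-28,"dy":50,"dz":0,"rx":0,"ry":0,"rz":0.15,"jaw":-1},{"dx":-46,"dy":84,"dz":0,"rx":0,"ry":0,"rz":0.25,"jaw":-1},{"dx":-64,"dy":118,"dz":0,"rx":0,"ry":0,"rz":0.35,"jaw":-1},{"dx":-82,"dy":152,"dz":0,"rx":0,"ry":0,"rz":0.45,"jaw":-1},{"dx":-100,"dy":186,"dz":0,"rx":0,"ry":0,"rz":0.55,"jaw":-1},{"dx":-118,"dy":220,"dz":0,"rx":0,"ry":0,"rz":0.65,"jaw":-1},{"dx":-136,"dy":254,"dz":0,"rx":0,"ry":0,"rz":0.75,"jaw":-1}]'; python3 -c "
from h import *
delta([.5705,-.2296,.13],17.2);"
```

```text
t: 1.17
position: [0.4405, 0.3664, 0.2229]
tool_rot: [-3.078, -0.626, -0.001]
force: [0.4, 1.3, 0.2]
opening: 0.0868
t 1.17 pos [0.4405 0.3664 0.2229] xaxis yaw 22.98 zaxis [ 3.e-04  6.e-04 -1.e+00] F [0.42 1.26 0.22] open 0.0868 q [-1.01  0.18  0.28  1.67 -0.05  1.3  -0.33]
shift mm [-113.   599.5   92.6] rv [-0.0005 -0.0005  0.1009] [ 7.0000e-04 -7.0000e-04 -3.0407e+00]
```

```bash
python3 -m jog '[{"dx":-7,"dy":37,"dz":0,"rx":0,"ry":0,"rz":0.02,"jaw":-1},{"dx":-14,"dy":74,"dz":0,"rx":0,"ry":0,"rz":0.04,"jaw":-1},{"dx":-21,"dy":112,"dz":0,"rx":0,"ry":0,"rz":0.06,"jaw":-1},{"dx":-28,"dy":150,"dz":0,"rx":0,"ry":0,"rz":0.08,"jaw":-1},{"dx":-35,"dy":188,"dz":0,"rx":0,"ry":0,"rz":0.1,"jaw":-1},{"dx":-42,"dy":226,"dz":0,"rx":0,"ry":0,"rz":0.1,"jaw":-1},{"dx":-49,"dy":264,"dz":0,"rx":0,"ry":0,"rz":0.1,"jaw":-1},{"dx":-56,"dy":300,"dz":0,"rx":0,"ry":0,"rz":0.1,"jaw":-1}]'; python3 -c "
from h import *
delta([.5705,-.2296,.13],17.2);"
```

```text
t: 1.83
position: [0.5068, 0.0681, 0.2229]
tool_rot: [-3.105, -0.478, -0.001]
force: [0.9, -0.6, -0.6]
opening: 0.0866
t 1.83 pos [0.5068 0.0681 0.2229] xaxis yaw 17.51 zaxis [ 7.e-04  5.e-04 -1.e+00] F [ 0.9  -0.62 -0.55] open 0.0866 q [-0.72  0.04  0.52  1.82 -0.02  1.29  0.11]
shift mm [-28.9 303.1  92.8] rv [-0.0003 -0.0009  0.0053] [ 1.4000e-03 -5.0000e-04 -3.1363e+00]
```

```bash
python3 -m jog '[{"dx":-4,"dy":39,"dz":0,"rx":0,"ry":0,"rz":0.005,"jaw":-1},{"dx":-8,"dy":78,"dz":0,"rx":0,"ry":0,"rz":0.005,"jaw":-1},{"dx":-12,"dy":117,"dz":10,"rx":0,"ry":0,"rz":0.005,"jaw":-1},{"dx":-16,"dy":156,"dz":25,"rx":0,"ry":0,"rz":0.005,"jaw":-1},{"dx":-20,"dy":194,"dz":40,"rx":0,"ry":0,"rz":0.005,"jaw":-1},{"dx":-24,"dy":232,"dz":55,"rx":0,"ry":0,"rz":0.005,"jaw":-1},{"dx":-27,"dy":270,"dz":70,"rx":0,"ry":0,"rz":0.005,"jaw":-1},{"dx":-29,"dy":300,"dz":90,"rx":0,"ry":0,"rz":0.005,"jaw":-1}]'; python3 -c "
from h import *
delta([.5705,-.2296,.075],17.2);
for n in ('top','side'): cv2.imwrite(f'pics/{n}1.png',manip.get_image(n))
t=cv2.imread('pics/top1.png');s=cv2.imread('pics/side1.png')
crop(t,340,155,130,150,3,'pics/a.png');crop(s,362,215,130,150,3,'pics/b.png')
cv2.imwrite('pics/c1.png',np.hstack([cv2.imread('pics/a.png'),cv2.imread('pics/b.png')]))
"
```

```text
t: 2.5
position: [0.5699, -0.228, 0.1329]
tool_rot: [3.105, 0.469, 0.003]
force: [1.0, 0.2, 0.1]
opening: 0.0871
t 2.5 pos [ 0.5699 -0.228   0.1329] xaxis yaw 17.18 zaxis [ 0.0021 -0.0013 -1.    ] F [1.02 0.17 0.14] open 0.0871 q [-0.26  0.38  0.71  1.7  -0.27  1.16  0.83]
shift mm [-0.   1.6 57.9] rv [ 0.0019 -0.0016 -0.0004] [-2.5000e-03 -3.0000e-03  3.1412e+00]
```

View pics/c1.png

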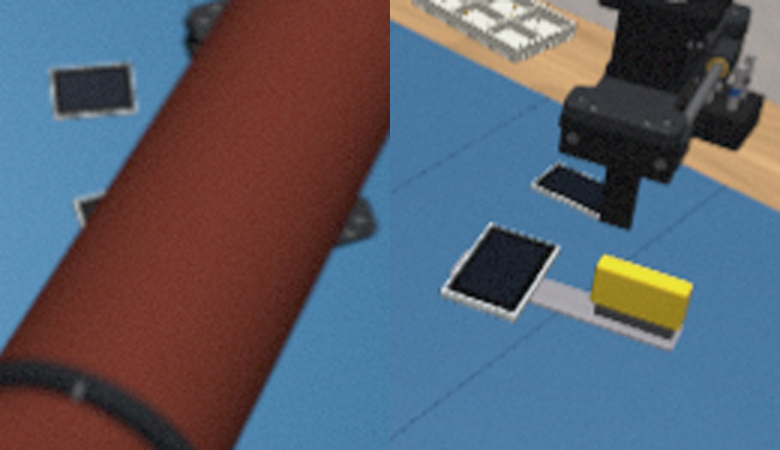

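Side view: gripper stands over the front half of the yellow handle, which is untouched; the arm hides it from above. Going down to TCP z ≈ 16 mm.

```bash
python3 -m jog '[{"dx":0,"dy":1.5,"dz":20,"rx":0.002,"ry":-0.002,"rz":0,"jaw":-1},{"dx":0,"dy":1.5,"dz":45,"rx":0.002,"ry":-0.002,"rz":0,"jaw":-1},{"dx":0,"dy":1.5,"dz":68,"rx":0.002,"ry":-0.002,"rz":0,"jaw":-1},{"dx":0,"dy":1.5,"dz":87,"rx":0.002,"ry":-0.002,"rz":0,"jaw":-1},{"dx":0,"dy":1.5,"dz":102,"rx":0.002,"ry":-0.002,"rz":0,"jaw":-1},{"dx":0,"dy":1.5,"dz":111,"rx":0.002,"ry":-0.002,"rz":0,"jaw":-1},{"dx":0,"dy":1.5,"dz":115,"rx":0.002,"ry":-0.002,"rz":0,"jaw":-1},{"dx":0,"dy":1.5,"dz":116,"rx":0.002,"ry":-0.002,"rz":0,"jaw":-1}]'; python3 -c "
from h import *
delta([.5705,-.2296,.016],17.2);
cv2.imwrite('pics/side2.png',manip.get_image('side'))
crop(cv2.imread('pics/side2.png'),362,225,150,110,5,'pics/c2.png')
"
```

```text
t: 3.27
position: [0.5698, -0.2255, 0.0164]
tool_rot: [-3.104, -0.471, 0.004]
force: [-1.1, 1.1, 0.6]
opening: 0.087
t 3.27 pos [ 0.5698 -0.2255  0.0164] xaxis yaw 17.27 zaxis [-0.0028  0.0016 -1.    ] F [-1.06  1.11  0.64] open 0.087 q [-0.2   0.52  0.65  1.79 -0.37  0.96  0.9 ]
shift mm [-0.6  4.1  0.4] rv [-0.0023  0.0022  0.0012] [-0.0035 -0.0037 -3.1404]
```

View pics/c2.png

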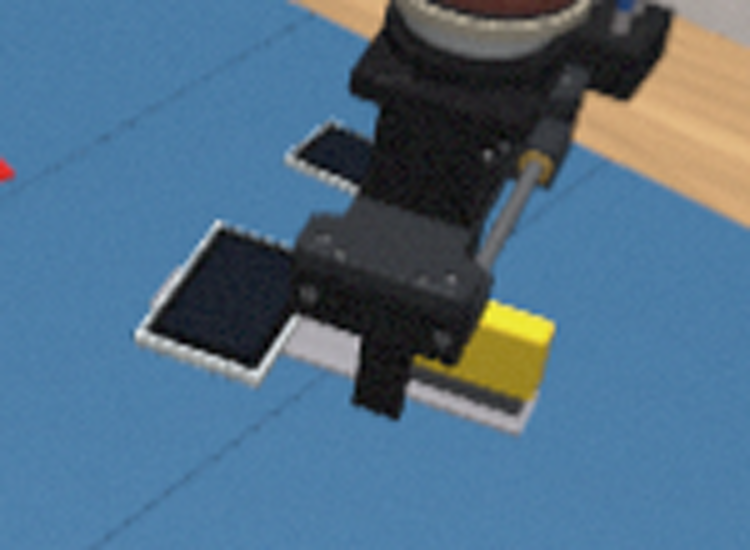

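Fingers straddle the handle about 4 mm too near its front end; shifting back, levelling, then closing.

```bash
python3 -m jog '[{"dx":0,"dy":2,"dz":0,"rx":-0.002,"ry":0.002,"rz":0,"jaw":-1},{"dx":-0.5,"dy":4,"dz":0,"rx":-0.002,"ry":0.002,"rz":0,"jaw":-1},{"dx":-0.5,"dy":6,"dz":0,"rx":-0.002,"ry":0.002,"rz":0,"jaw":-1},{"dx":-0.5,"dy":6,"dz":0,"rx":-0.002,"ry":0.002,"rz":0,"jaw":-1},{"dx":-0.5,"dy":6,"dz":0,"rx":-0.002,"ry":0.002,"rz":0,"jaw":-1},{"dx":-0.5,"dy":6,"dz":0,"rx":-0.002,"ry":0.002,"rz":0,"jaw":0},{"dx":-0.5,"dy":6,"dz":0,"rx":-0.002,"ry":0.002,"rz":0,"jaw":0.1},{"dx":-0.5,"dy":6,"dz":0,"rx":-0.002,"ry":0.002,"rz":0,"jaw":0.2}]'; python3 -c "
from h import *
delta([.5705,-.2296,.016],17.2);
"
```

```text
t: 3.98
position: [0.571, -0.2317, 0.0165]
tool_rot: [-3.106, -0.471, 0.0]
force: [-0.7, 0.1, 1.2]
opening: 0.0743
t 3.98 pos [ 0.571  -0.2317  0.0165] xaxis yaw 17.25 zaxis [-1.e-04  0.e+00 -1.e+00] F [-0.66  0.08  1.2 ] open 0.0743 q [-0.19  0.52  0.65  1.78 -0.38  0.96  0.91]
shift mm [ 0.1 -2.2  0.5] rv [-0.0001  0.0001  0.0008] [-2.0000e-04 -1.0000e-04 -3.1407e+00]
```

```bash
python3 -m jog '[{"dx":0,"dy":0,"dz":0,"rx":0,"ry":0,"rz":0,"jaw":0.3},{"dx":0,"dy":0,"dz":0,"rx":0,"ry":0,"rz":0,"jaw":0.4},{"dx":0,"dy":0,"dz":0,"rx":0,"ry":0,"rz":0,"jaw":0.5},{"dx":0,"dy":0,"dz":0,"rx":0,"ry":0,"rz":0,"jaw":0.55},{"dx":0,"dy":0,"dz":0,"rx":0,"ry":0,"rz":0,"jaw":0.6},{"dx":0,"dy":0,"dz":0,"rx":0,"ry":0,"rz":0,"jaw":0.65},{"dx":0,"dy":0,"dz":0,"rx":0,"ry":0,"rz":0,"jaw":0.7},{"dx":0,"dy":0,"dz":0,"rx":0,"ry":0,"rz":0,"jaw":0.75}]';python3 -m jog '[{"dx":0,"dy":0,"dz":0,"rx":0,"ry":0,"rz":0,"jaw":0.8},{"dx":0,"dy":0,"dz":0,"rx":0,"ry":0,"rz":0,"jaw":0.9},{"dx":0,"dy":0,"dz":0,"rx":0,"ry":0,"rz":0,"jaw":1},{"dx":0,"dy":0,"dz":0,"rx":0,"ry":0,"rz":0,"jaw":1},{"dx":0,"dy":0,"dz":0,"rx":0,"ry":0,"rz":0,"jaw":1},{"dx":0,"dy":0,"dz":0,"rx":0,"ry":0,"rz":0,"jaw":1},{"dx":0,"dy":0,"dz":0,"rx":0,"ry":0,"rz":0,"jaw":1},{"dx":0,"dy":0,"dz":0,"rx":0,"ry":0,"rz":0,"jaw":1}]'; python3 -c "
from h import *
delta([.5705,-.2296,.016],17.2);
"
```

```text
t: 4.65
position: [0.5711, -0.2318, 0.0166]
tool_rot: [3.106, 0.471, 0.0]
force: [-1.0, -0.1, 0.3]
opening: 0.0214
t: 5.32
position: [0.571, -0.2319, 0.0165]
tool_rot: [3.106, 0.471, -0.0]
force: [-0.9, 0.2, 0.7]
opening: 0.018
t 5.32 pos [ 0.571  -0.2319  0.0165] xaxis yaw 17.24 zaxis [-2.e-04 -1.e-04 -1.e+00] F [-0.92  0.22  0.66] open 0.018 q [-0.19  0.52  0.65  1.78 -0.38  0.96  0.91]
shift mm [ 0.2 -2.4  0.5] rv [0.     0.0002 0.0006] [-3.000e-04  0.000e+00 -3.141e+00]
```

Opening is 18 mm, the handle's width: gripped. Lifting slowly, about 80 mm.

```bash
python3 -m jog '[{"dx":0,"dy":0,"dz":-1,"rx":0,"ry":0,"rz":0,"jaw":1},{"dx":0,"dy":0,"dz":-3,"rx":0,"ry":0,"rz":0,"jaw":1},{"dx":0,"dy":0,"dz":-6,"rx":0,"ry":0,"rz":0,"jaw":1},{"dx":0,"dy":0,"dz":-10,"rx":0,"ry":0,"rz":0,"jaw":1},{"dx":0,"dy":0,"dz":-14,"rx":0,"ry":0,"rz":0,"jaw":1},{"dx":0,"dy":0,"dz":-17,"rx":0,"ry":0,"rz":0,"jaw":1},{"dx":0,"dy":0,"dz":-19,"rx":0,"ry":0,"rz":0,"jaw":1},{"dx":0,"dy":0,"dz":-20,"rx":0,"ry":0,"rz":0,"jaw":1}]'; python3 -c "
from h import *
delta([.5705,-.2296,.1],17.2);
cv2.imwrite('pics/side3.png',manip.get_image('side'))
crop(cv2.imread('pics/side3.png'),362,225,150,110,5,'pics/c3.png')
"
```

```text
t: 5.98
position: [0.5713, -0.2319, 0.0371]
tool_rot: [3.106, 0.471, 0.001]
force: [-0.7, -0.1, -2.0]
opening: 0.0178
t 5.98 pos [ 0.5713 -0.2319  0.0371] xaxis yaw 17.25 zaxis [ 6.e-04 -1.e-04 -1.e+00] F [-0.73 -0.07 -2.01] open 0.0178 q [-0.2   0.5   0.66  1.77 -0.36  1.    0.9 ]
shift mm [ -0.1  -2.4 -62.9] rv [ 0.0003 -0.0006  0.0008] [ 9.0000e-04  4.0000e-04 -3.1408e+00]
```

View pics/c3.png

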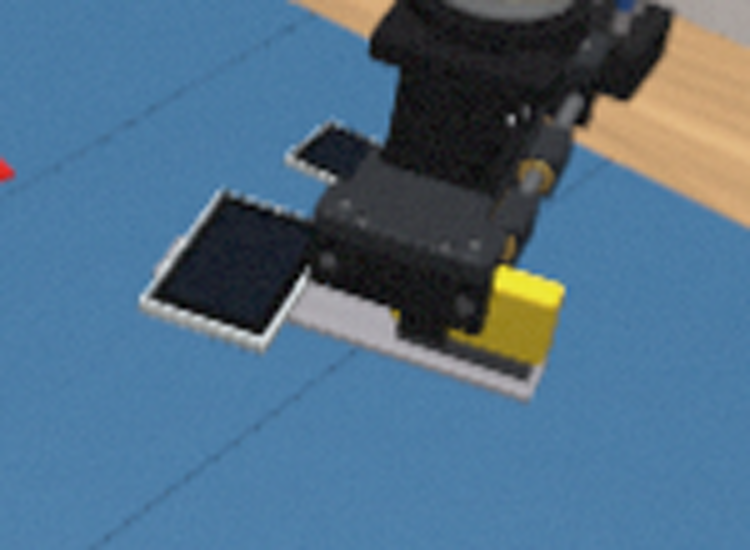

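Lifted: the tip rises with the handle, panel still on the blade. Raising further and checking the level numerically.

```bash
python3 -m jog '[{"dx":0,"dy":0,"dz":-2,"rx":0,"ry":0,"rz":0,"jaw":1},{"dx":0,"dy":0,"dz":-7,"rx":0,"ry":0,"rz":0,"jaw":1},{"dx":0,"dy":0,"dz":-16,"rx":0,"ry":0,"rz":0,"jaw":1},{"dx":0,"dy":0,"dz":-27,"rx":0,"ry":0,"rz":0,"jaw":1},{"dx":0,"dy":0,"dz":-40,"rx":0,"ry":0,"rz":0,"jaw":1},{"dx":0,"dy":0,"dz":-51,"rx":0,"ry":0,"rz":0,"jaw":1},{"dx":0,"dy":0,"dz":-58,"rx":0,"ry":0,"rz":0,"jaw":1},{"dx":0,"dy":0,"dz":-62,"rx":0,"ry":0,"rz":0,"jaw":1}]'
cat >> h.py <<'E'
def draw(im,n,parts,k=4,col=(0,0,255)):
    im=cv2.resize(im,None,fx=k,fy=k,interpolation=cv2.INTER_CUBIC)
    for B in parts:
        for i in range(8):
            for j in range(i):
                if bin(i^j).count('1')==1:
                    u=((proj(n,B[[i,j]])+.5)*k).astype(int); cv2.line(im,u[0].tolist(),u[1].tolist(),col,1)
    return im
GX=.020 # grip along lifter x
def lift_from_tool(pitch=0,pan=(.113,-.004,0)):
    """parts (lifter+panel) predicted from the tool pose; pan in lifter frame"""
    s=manip.read_state(); R=Ro.from_rotvec(s['tool_rot']).as_matrix(); x=R[:,0]; z=-R[:,2]; fx=-R[:,1] # lifter x = -tool y
    fy=np.cross(z,fx); L=np.c_[fx,fy,z]@Ro.from_rotvec([0,pitch,0]).as_matrix()
    g=s['position']+R@[0,0,-.0187]; o=g-L@[GX,0,.0352]
    f=lambda B:B@L.T+o
    Pp=PAN@Ro.from_rotvec([0,0,pan[2]]).as_matrix().T+[pan[0],pan[1],.003]
    return [f(HB),f(BLADE),f(STEM),f(Pp)],o,L
E
python3 - <<'E'
from h import *
delta([.5705,-.2296,.1],17.2)
im=manip.get_image('side');cv2.imwrite('pics/side4.png',im)
parts,o,L=lift_from_tool(); print(o)
u=proj('side',parts[1]).mean(0).astype(int)
k=draw(im,'side',parts,5); cv2.imwrite('pics/c4.png',k[u[1]*5-280:u[1]*5+280,u[0]*5-380:u[0]*5+380])
E
```

```text
t: 6.7
position: [0.5718, -0.2321, 0.1004]
tool_rot: [3.105, 0.471, 0.003]
force: [0.0, 0.5, -2.3]
opening: 0.0178
t 6.7 pos [ 0.5718 -0.2321  0.1004] xaxis yaw 17.24 zaxis [ 2.1e-03 -3.0e-04 -1.0e+00] F [ 0.03  0.48 -2.34] open 0.0178 q [-0.24  0.42  0.7   1.72 -0.3   1.1   0.86]
shift mm [-0.5 -2.8  0.4] rv [ 0.0009 -0.0019  0.0008] [ 3.0000e-03  1.5000e-03 -3.1408e+00]
[ 0.57779934 -0.25117525  0.08397754]
```

View pics/c4.png

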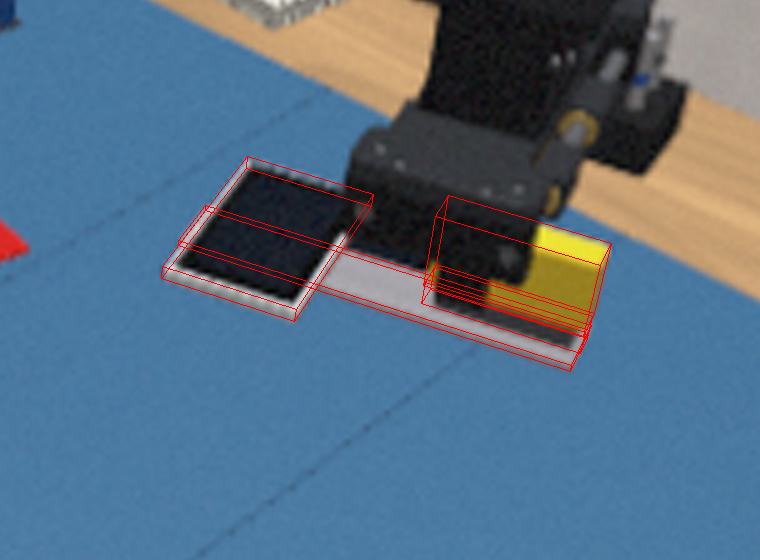

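Model overlay fits the real lifter and panel while held level (underside at z ≈ 84 mm). Carrying gently towards the cradle; target TCP (0.6486, 0.1230), tool x yaw -12°.

```bash
python3 -m jog '[{"dx":1,"dy":-2,"dz":0,"rx":0,"ry":0,"rz":0.003,"jaw":1},{"dx":4,"dy":-7,"dz":0,"rx":0,"ry":0,"rz":0.011,"jaw":1},{"dx":10,"dy":-17.7,"dz":0,"rx":0,"ry":0,"rz":0.028,"jaw":1},{"dx":18,"dy":-31.7,"dz":0,"rx":0,"ry":0,"rz":0.05,"jaw":1},{"dx":26,"dy":-45.7,"dz":0,"rx":0,"ry":0,"rz":0.074,"jaw":1},{"dx":32,"dy":-56.3,"dz":0,"rx":0,"ry":0,"rz":0.091,"jaw":1},{"dx":35,"dy":-61.5,"dz":0,"rx":0,"ry":0,"rz":0.099,"jaw":1},{"dx":36,"dy":-63.3,"dz":0,"rx":0,"ry":0,"rz":0.102,"jaw":1}]'; python3 -c "
from h import *
delta([.6486,.1230,.1],-12)"
```

```text
t: 7.42
position: [0.5868, -0.1588, 0.0979]
tool_rot: [-3.125, -0.315, 0.002]
force: [0.9, -0.4, -2.2]
opening: 0.0177
t 7.42 pos [ 0.5868 -0.1588  0.0979] xaxis yaw 11.51 zaxis [-1.1e-03  5.0e-04 -1.0e+00] F [ 0.87 -0.35 -2.17] open 0.0177 q [-0.37  0.41  0.7   1.75 -0.29  1.1   0.63]
shift mm [ 116.8 -263.8   -2.1] rv [-0.0005  0.0011  0.4102] [-1.5000e-03 -7.0000e-04 -2.7313e+00]
```

```bash
python3 -m jog '[{"dx":1,"dy":-2,"dz":0,"rx":0,"ry":0,"rz":0.003,"jaw":1},{"dx":3,"dy":-7.5,"dz":0,"rx":0,"ry":0,"rz":0.011,"jaw":1},{"dx":8,"dy":-18.5,"dz":0,"rx":0,"ry":0,"rz":0.028,"jaw":1},{"dx":14.5,"dy":-33,"dz":0,"rx":0,"ry":0,"rz":0.05,"jaw":1},{"dx":21,"dy":-48,"dz":0,"rx":0,"ry":0,"rz":0.074,"jaw":1},{"dx":26,"dy":-59,"dz":0,"rx":0,"ry":0,"rz":0.091,"jaw":1},{"dx":28.2,"dy":-64.6,"dz":0,"rx":0,"ry":0,"rz":0.099,"jaw":1},{"dx":29,"dy":-66.6,"dz":0,"rx":0,"ry":0,"rz":0.102,"jaw":1}]'; python3 -c "
from h import *
delta([.6486,.1230,.1],-12)
im=manip.get_image('side');cv2.imwrite('pics/side5.png',im)"
```

```text
t: 8.08
position: [0.6021, -0.0888, 0.0984]
tool_rot: [-3.138, -0.153, 0.0]
force: [-0.2, 0.5, -2.8]
opening: 0.0176
t 8.08 pos [ 0.6021 -0.0888  0.0984] xaxis yaw 5.59 zaxis [-1.e-04  1.e-04 -1.e+00] F [-0.16  0.52 -2.84] open 0.0176 q [-0.49  0.41  0.71  1.74 -0.3   1.1   0.41]
shift mm [  66.9 -206.3   -1.5] rv [-1.000e-04  1.000e-04  3.071e-01] [-2.0000e-04 -1.0000e-04 -2.8345e+00]
```

View pics/side5.png

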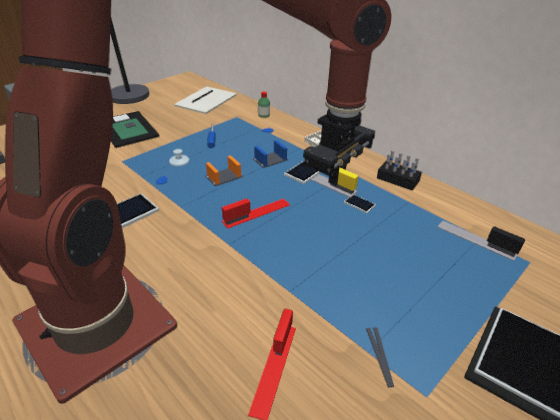

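Side view: panel at (303,172) still on the blade, yellow handle at (345,180) in the fingers, blue cradle at (270,153) ahead. Continuing.

```bash
python3 -m jog '[{"dx":0.7,"dy":-2,"dz":0,"rx":0,"ry":0,"rz":0.003,"jaw":1},{"dx":2.5,"dy":-7.6,"dz":0,"rx":0,"ry":0,"rz":0.011,"jaw":1},{"dx":6.2,"dy":-19.4,"dz":0,"rx":0,"ry":0,"rz":0.028,"jaw":1},{"dx":11,"dy":-34.6,"dz":0,"rx":0,"ry":0,"rz":0.05,"jaw":1},{"dx":16,"dy":-50,"dz":0,"rx":0,"ry":0,"rz":0.074,"jaw":1},{"dx":20,"dy":-61.5,"dz":0,"rx":0,"ry":0,"rz":0.091,"jaw":1},{"dx":21.5,"dy":-67.1,"dz":0,"rx":0,"ry":0,"rz":0.099,"jaw":1},{"dx":22.2,"dy":-69.2,"dz":0,"rx":0,"ry":0,"rz":0.102,"jaw":1}]'; python3 -m jog '[{"dx":0.5,"dy":-2,"dz":0,"rx":0,"ry":0,"rz":0.003,"jaw":1},{"dx":1.6,"dy":-7.8,"dz":0,"rx":0,"ry":0,"rz":0.011,"jaw":1},{"dx":4.2,"dy":-20,"dz":0,"rx":0,"ry":0,"rz":0.028,"jaw":1},{"dx":7.5,"dy":-35.5,"dz":0,"rx":0,"ry":0,"rz":0.05,"jaw":1},{"dx":11,"dy":-51,"dz":0,"rx":0,"ry":0,"rz":0.074,"jaw":1},{"dx":13.5,"dy":-63,"dz":0,"rx":0,"ry":0,"rz":0.091,"jaw":1},{"dx":14.5,"dy":-69,"dz":0,"rx":0,"ry":0,"rz":0.099,"jaw":1},{"dx":15,"dy":-71,"dz":0,"rx":0,"ry":0,"rz":0.102,"jaw":1}]';  python3 -c "
from h import *
delta([.6486,.1230,.1],-12)"
```

```text
t: 8.8
position: [0.6174, -0.0177, 0.0984]
tool_rot: [-3.142, 0.007, 0.0]
force: [-0.8, -0.6, -2.2]
opening: 0.0179
t: 9.47
position: [0.6328, 0.0531, 0.0984]
tool_rot: [3.137, -0.167, -0.0]
force: [0.5, 0.5, -3.8]
opening: 0.0177
t 9.47 pos [0.6328 0.0531 0.0984] xaxis yaw -6.1 zaxis [-2.e-04 -0.e+00 -1.e+00] F [ 0.52  0.53 -3.81] open 0.0177 q [-0.69  0.47  0.71  1.68 -0.33  1.12 -0.  ]
shift mm [  8.3 -71.2  -1.6] rv [0.     0.0002 0.103 ] [-3.0000e-04  1.0000e-04 -3.0386e+00]
```

```bash
python3 -m jog '[{"dx":0.2,"dy":-2,"dz":0,"rx":0,"ry":0,"rz":0.003,"jaw":1},{"dx":0.9,"dy":-7.8,"dz":0,"rx":0,"ry":0,"rz":0.011,"jaw":1},{"dx":2.3,"dy":-20,"dz":0,"rx":0,"ry":0,"rz":0.028,"jaw":1},{"dx":4.2,"dy":-35.5,"dz":0,"rx":0,"ry":0,"rz":0.05,"jaw":1},{"dx":6,"dy":-51,"dz":0,"rx":0,"ry":0,"rz":0.074,"jaw":1},{"dx":7.4,"dy":-63,"dz":0,"rx":0,"ry":0,"rz":0.091,"jaw":1},{"dx":8.1,"dy":-69,"dz":0,"rx":0,"ry":0,"rz":0.099,"jaw":1},{"dx":8.3,"dy":-71,"dz":0,"rx":0,"ry":0,"rz":0.103,"jaw":1}]';  python3 - <<'E'
from h import *
delta([.6486,.1230,.1],-12)
parts,o,L=lift_from_tool()
q=[.6716,.213,np.radians(78)]
for n,(cx,cy) in dict(top=(180,110),side=(275,145)).items():
    im=manip.get_image(n);cv2.imwrite(f'pics/{n}6.png',im)
    k=draw(im,n,[parts[3],parts[1]]+[pose(q,b) for b in RAILS],5); cv2.imwrite(f'pics/c6{n}.png',k[cy*5-275:cy*5+275,cx*5-200:cx*5+200])
cv2.imwrite('pics/c6.png',np.hstack([cv2.imread(f'pics/c6{n}.png') for n in('top','side')]))
E
```

```text
t: 10.13
position: [0.6486, 0.1229, 0.0984]
tool_rot: [3.124, -0.328, -0.0]
force: [-0.7, 0.5, -2.2]
opening: 0.018
t 10.13 pos [0.6486 0.1229 0.0984] xaxis yaw -12.0 zaxis [-1.e-04  0.e+00 -1.e+00] F [-0.75  0.47 -2.23] open 0.018 q [-0.77  0.52  0.7   1.61 -0.36  1.15 -0.19]
shift mm [-0.1 -0.1 -1.6] rv [0.     0.0001 0.0001] [-2.0000e-04  0.0000e+00 -3.1415e+00]
```

View pics/c6.png

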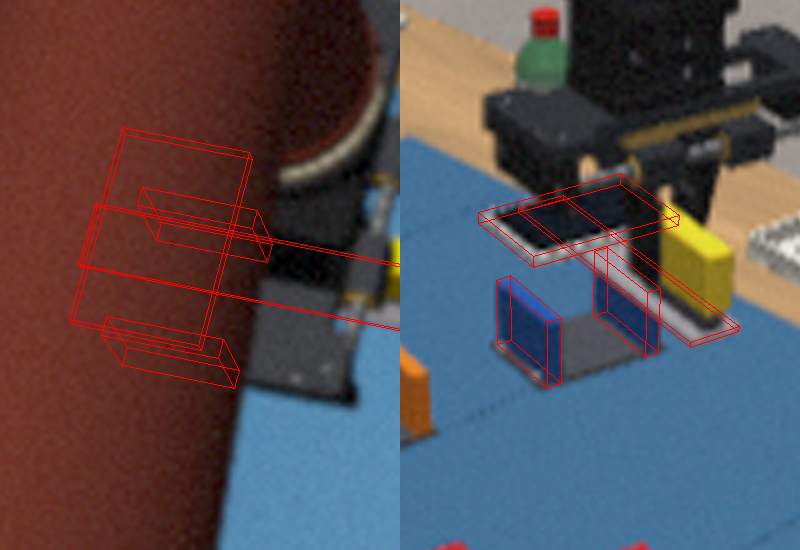

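Panel sits as predicted above the cradle in the side view (the arm hides the top view). Lowering 33 mm to just above the rails, then checking.

```bash
python3 -m jog '[{"dx":0,"dy":0,"dz":1,"rx":0,"ry":0,"rz":0,"jaw":1},{"dx":0,"dy":0,"dz":4,"rx":0,"ry":0,"rz":0,"jaw":1},{"dx":0,"dy":0,"dz":10,"rx":0,"ry":0,"rz":0,"jaw":1},{"dx":0,"dy":0,"dz":16,"rx":0,"ry":0,"rz":0,"jaw":1},{"dx":0,"dy":0,"dz":23,"rx":0,"ry":0,"rz":0,"jaw":1},{"dx":0,"dy":0,"dz":29,"rx":0,"ry":0,"rz":0,"jaw":1},{"dx":0,"dy":0,"dz":32,"rx":0,"ry":0,"rz":0,"jaw":1},{"dx":0,"dy":0,"dz":33,"rx":0,"ry":0,"rz":0,"jaw":1}]';  python3 - <<'E'
from h import *
delta([.6486,.1230,.065],-12)
parts,o,L=lift_from_tool(); print(o)
q=[.6716,.213,np.radians(78)]
im=manip.get_image('side');cv2.imwrite('pics/side7.png',im)
cx,cy=278,150
k=draw(im,'side',[],7);k2=draw(im,'side',[parts[3],parts[1]]+[pose(q,b) for b in RAILS],7)
cv2.imwrite('pics/c7.png',np.hstack([a[cy*7-270:cy*7+270,cx*7-190:cx*7+200] for a in(k,k2)]))
E
```

```text
t: 10.9
position: [0.648, 0.1219, 0.0645]
tool_rot: [3.124, -0.329, -0.002]
force: [0.3, -0.2, -2.3]
opening: 0.0177
t 10.9 pos [0.648  0.1219 0.0645] xaxis yaw -12.03 zaxis [-1.3e-03 -5.0e-04 -1.0e+00] F [ 0.34 -0.17 -2.3 ] open 0.0177 q [-0.76  0.55  0.69  1.64 -0.38  1.09 -0.17]
shift mm [ 0.3 -1.2 -0.5] rv [ 0.0008  0.0012 -0.0006] [ 1.800e-03 -1.200e-03  3.141e+00]
[0.64384807 0.1022943  0.04798839]
```

View pics/c7.png

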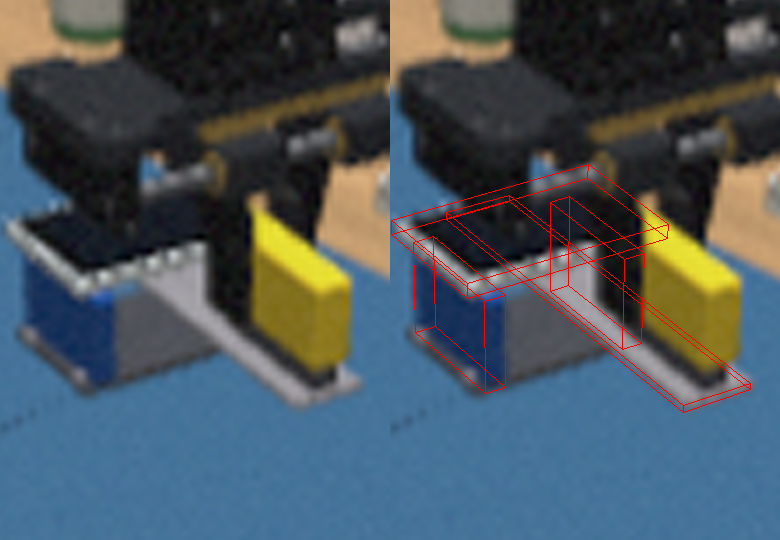

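Run:
```python
from h import *
im=manip.get_image('side');cv2.imwrite('pics/side8.png',im)
delta([.6486,.1230,.065],-12)
parts,o,L=lift_from_tool(); print(o)
q=[.6716,.213,np.radians(78)]
cx,cy=278,150
k=draw(im,'side',[parts[3],parts[1]]+[pose(q,BASE)]+[pose(q,b) for b in RAILS],9)
k2=draw(im,'side',[],9)
cv2.imwrite('pics/c8.png',np.hstack([a[cy*9-120:cy*9+200,cx*9-290:cx*9+100] for a in(k2,k)]))
print(proj('side',parts[3]).round(1).tolist(), [cx-290/9,cy-120/9])
```

```text
t 11.0 pos [0.6485 0.1219 0.0653] xaxis yaw -12.03 zaxis [-4.e-04 -2.e-04 -1.e+00] F [-0.25 -0.08 -2.26] open 0.0178 q [-0.76  0.55  0.69  1.64 -0.38  1.09 -0.18]
shift mm [-0.1 -1.1  0.3] rv [ 0.0003  0.0003 -0.0006] [ 5.000e-04 -5.000e-04  3.141e+00]
[0.6442783  0.10237463 0.0487772 ]
[[290.1, 144.7], [290.2, 142.6], [261.6, 153.3], [261.5, 151.2], [278.7, 136.2], [278.7, 134.1], [250.7, 144.2], [250.7, 142.1]] [245.77777777777777, 136.66666666666666]
```

View pics/c8.png

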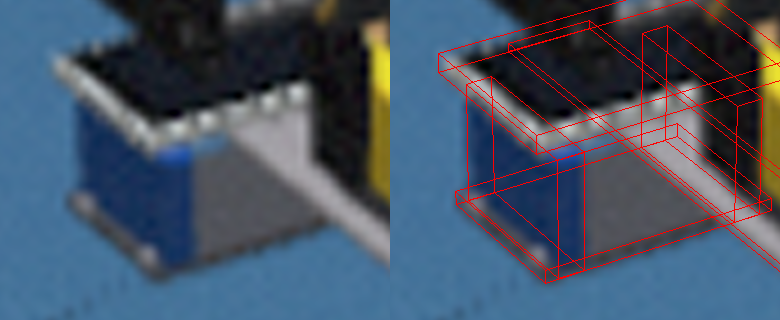

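Run:
```python
from h import *
im=cv2.imread('pics/side8.png').astype(np.float32)
parts,o,L=lift_from_tool()
roi=(238,134,30,46); x,y,w,h=roi
b=im[y:y+h,x:x+w]; mat=np.median(im[150:175,225:245].reshape(-1,3),0); print(mat)
# soft-free mask: distance from mat
d=np.abs(b-mat).sum(2); m=(d>50).astype(float)
W=np.ones((h,w)); yy,xx=np.mgrid[y:y+h,x:x+w]; W[(xx>=258)&(yy<143)]=0
for r in m.astype(int)[2:46]: print(''.join('.#'[v] for v in r))
q=np.array([.6716,.213,np.radians(78)])
def f(p,use=(1,1)):
    Pn=parts[3]+[p[0],p[1],0]; c=[pose(q+[p[2],p[3],0],B) for B in RAILS+[BASE]]
    return np.abs(W*cv2.GaussianBlur(render('side',[Pn]+c,roi)-m,(0,0),.7)).sum()
for s in ((.002,.002),(-.002,.001),(.001,-.003)):
    S=np.vstack([np.zeros(4)]+list(np.eye(4)*np.r_[s,s])); r=minimize(f,np.zeros(4),method='Nelder-Mead',options=dict(initial_simplex=S,xatol=1e-5,fatol=1e-3)); print((r.x*1000).round(2),r.fun,f(np.zeros(4)))
```

```text
[144. 113.  80.]
..................############
...................###########
....................##########
.....................#########
.....................#########
.................#.###########
................##############
..............################
..............################
...............###############
................##############
.................#############
................##############
................##############
................##############
................##############
................###########...
................#########..##.
................##############
................##############
................##############
................##############
...............###############
...............###############
................##############
.................#############
#.................############
##.................###########
###..................###.#####
###...................########
###....................#######
###.....................####..
###...........................
###...........................
###...........................
###............#..............
###..........#................
###...........................
####..........................
####..........................
#####.........................
####..........................
#.............................
..............................
[ 2.43 -2.73 -0.93  0.05] 74.79098872123407 82.29495345707184
[ 2.84  0.53 -0.97  0.13] 77.12913859956474 82.29495345707184
[ 1.52 -3.29 -0.87  0.12] 74.53530546015574 82.29495345707184
```

Run:
```python
from h import *
im=cv2.imread('pics/side8.png').astype(np.float32)
parts,o,L=lift_from_tool()
u=proj('side',parts[1]); print(u.round(1).tolist())
mat=np.median(im[190:200,270:290].reshape(-1,3),0)
def run(roi,W,thr,parts,fixed=[],free='xy'):
    x,y,w,h=roi; d=np.abs(im[y:y+h,x:x+w]-mat); 
    d=np.abs((im[y:y+h,x:x+w]-mat)).sum(2); m=(d>thr).astype(float)
    f=lambda p: np.abs(W*cv2.GaussianBlur(render('side',[B+[p[0],p[1],0] for B in parts]+fixed,roi)-m,(0,0),.7)).sum()
    best=min((minimize(f,np.zeros(2),method='Nelder-Mead',options=dict(initial_simplex=np.array([[0,0],[a,0],[0,b]]),xatol=1e-5,fatol=1e-3)) for a in(.003,-.003) for b in (.003,-.003)),key=lambda r:r.fun)
    return m,(best.x*1000).round(2),best.fun.round(1),f(np.zeros(2)).round(1)
roi=(292,155,45,60);x,y,w,h=roi;yy,xx=np.mgrid[y:y+h,x:x+w]
W=np.ones((h,w)); W[(yy<178)]=0; W[xx<296]=0
for thr in (30,40,55):
    m,p,e,e0=run(roi,W,thr,parts[:3]); print('lifter',thr,p,e,e0)
for r in m.astype(int)[20:]: print(''.join('.#'[v] for v in r))
q=np.array([.6716,.213,np.radians(78)])
roi=(245,134,23,46);x,y,w,h=roi;yy,xx=np.mgrid[y:y+h,x:x+w]
W=np.ones((h,w));W[(xx>=257)&(yy<144)]=0
for thr in (30,40,55):
    m,p,e,e0=run(roi,W,thr,parts[3:],[pose(q,B) for B in RAILS+[BASE]]); print('panel',thr,p,e,e0)
    W2=W.copy();W2[yy<155]=0
    m,p,e,e0=run(roi,W2,thr,[pose(q,B) for B in RAILS+[BASE]]); print('cradle',thr,p,e,e0)
```

```text
[[301.9, 166.3], [301.9, 165.4], [292.4, 169.5], [292.4, 168.6], [267.5, 139.4], [267.4, 138.5], [258.5, 141.9], [258.5, 141.1]]
lifter 30 [0. 0.] 8.2 8.2
lifter 40 [0. 0.] 2.0 2.0
lifter 55 [0. 0.] 0.0 0.0
.............................................
.............................................
.............................................
.............................................
.............................................
.............................................
.............................................
.............................................
.............................................
.............................................
.............................................
.............................................
.............................................
.............................................
.............................................
.............................................
.............................................
.............................................
.............................................
...................
[... 442 characters left out ...]
............................................
.............................................
.............................................
.............................................
.............................................
.............................................
.............................................
.............................................
.............................................
.............................................
.............................................
panel 30 [-0.96 -1.2 ] 26.6 26.9
cradle 30 [-2.39 -2.35] 8.1 13.3
panel 40 [ 0.72 -1.95] 21.7 23.4
cradle 40 [-1.3  -1.08] 5.3 7.5
panel 55 [ 0.38 -3.49] 21.8 25.9
cradle 55 [-0.88  0.11] 5.2 5.9
```

Run:
```python
from h import *
im=cv2.imread('pics/side8.png').astype(np.float32)
parts,o,L=lift_from_tool()
mat=np.median(im[190:200,270:290].reshape(-1,3),0)
roi=(284,144,26,32);x,y,w,h=roi;yy,xx=np.mgrid[y:y+h,x:x+w]
W=np.ones((h,w)); W[xx<287]=0; W[(yy<147)]=0
W0=W
for thr in (30,40,55):
    d=np.abs(im[y:y+h,x:x+w]-mat).sum(2); m=(d>thr).astype(float)
    f=lambda p: np.abs(W*cv2.GaussianBlur(render('side',[B+[p[0],p[1],0] for B in parts[:3]],roi)-m,(0,0),.7)).sum()
    best=min((minimize(f,np.zeros(2),method='Nelder-Mead',options=dict(initial_simplex=np.array([[0,0],[a,0],[0,b]]),xatol=1e-5,fatol=1e-3)) for a in(.003,-.003) for b in (.003,-.003)),key=lambda r:r.fun)
    print(thr,(best.x*1000).round(2),best.fun,f([0,0]))
for r in m.astype(int): print(''.join('.#'[v] for v in r))
```

```text
30 [ 0.39 -1.1 ] 52.067745783280685 55.278259747490374
40 [ 0.61 -0.04] 52.171950917725724 53.56433798454842
55 [1.68 1.79] 46.77725677459043 52.51678182586975
##########################
##########################
##########################
#############.############
###############.##########
################..########
#################...######
#################.....####
##################......##
#################.........
#################.........
#################.........
#################.........
#################.........
#################.........
#################.........
#################.........
#################.........
#################.........
.###############..........
...###############........
....##############........
.....#############........
......##########..........
.......######.............
.........#................
..........................
..........................
..........................
..........................
..........................
..........................
```

Panel appears about 2–3 mm short along the cradle and 1–2 mm toward +x. I'll correct that (dx −1.4, dy −2), then lower 25 mm so the blade sinks between the rails.

```bash
python3 -m jog '[{"dx":-0.5,"dy":-0.6,"dz":0,"rx":0,"ry":0,"rz":0,"jaw":1},{"dx":-1,"dy":-1.4,"dz":0,"rx":0,"ry":0,"rz":0,"jaw":1},{"dx":-1.4,"dy":-2,"dz":0,"rx":0,"ry":0,"rz":0,"jaw":1},{"dx":-1.4,"dy":-2,"dz":1,"rx":0,"ry":0,"rz":0,"jaw":1},{"dx":-1.4,"dy":-2,"dz":2,"rx":0,"ry":0,"rz":0,"jaw":1},{"dx":-1.4,"dy":-2,"dz":3,"rx":0,"ry":0,"rz":0,"jaw":1},{"dx":-1.4,"dy":-2,"dz":4,"rx":0,"ry":0,"rz":0,"jaw":1},{"dx":-1.4,"dy":-2,"dz":5,"rx":0,"ry":0,"rz":0,"jaw":1}]';python3 -m jog '[{"dx":0,"dy":0,"dz":0.5,"rx":0,"ry":0,"rz":0,"jaw":1},{"dx":0,"dy":0,"dz":1,"rx":0,"ry":0,"rz":0,"jaw":1},{"dx":0,"dy":0,"dz":2,"rx":0,"ry":0,"rz":0,"jaw":1},{"dx":0,"dy":0,"dz":3,"rx":0,"ry":0,"rz":0,"jaw":1},{"dx":0,"dy":0,"dz":4,"rx":0,"ry":0,"rz":0,"jaw":1},{"dx":0,"dy":0,"dz":5,"rx":0,"ry":0,"rz":0,"jaw":1},{"dx":0,"dy":0,"dz":6,"rx":0,"ry":0,"rz":0,"jaw":1},{"dx":0,"dy":0,"dz":7,"rx":0,"ry":0,"rz":0,"jaw":1}]';  python3 - <<'E'
from h import *
delta([.6475,.1241,.053],-12)
E
```

```text
t: 11.67
position: [0.6476, 0.1242, 0.0604]
tool_rot: [3.124, -0.329, -0.0]
force: [0.5, 0.5, -2.9]
opening: 0.0179
t: 12.33
position: [0.6476, 0.1242, 0.0534]
tool_rot: [3.124, -0.329, 0.0]
force: [1.1, -1.0, -3.2]
opening: 0.0177
t 12.33 pos [0.6476 0.1242 0.0534] xaxis yaw -12.04 zaxis [-0. -0. -1.] F [ 1.07 -0.97 -3.23] open 0.0177 q [-0.76  0.57  0.68  1.65 -0.39  1.07 -0.17]
shift mm [-0.1  0.1  0.4] rv [ 0.     -0.     -0.0007] [-0.0000e+00 -1.0000e-04  3.1409e+00]
```

```bash
python3 -m jog '[{"dx":0,"dy":0,"dz":1,"rx":0,"ry":0,"rz":0,"jaw":1},{"dx":0,"dy":0,"dz":3,"rx":0,"ry":0,"rz":0,"jaw":1},{"dx":0,"dy":0,"dz":5,"rx":0,"ry":0,"rz":0,"jaw":1},{"dx":0,"dy":0,"dz":7,"rx":0,"ry":0,"rz":0,"jaw":1},{"dx":0,"dy":0,"dz":9,"rx":0,"ry":0,"rz":0,"jaw":1},{"dx":0,"dy":0,"dz":11,"rx":0,"ry":0,"rz":0,"jaw":1},{"dx":0,"dy":0,"dz":12,"rx":0,"ry":0,"rz":0,"jaw":1},{"dx":0,"dy":0,"dz":12,"rx":0,"ry":0,"rz":0,"jaw":1}]';  python3 - <<'E'
from h import *
im=manip.get_image('side');cv2.imwrite('pics/side9.png',im)
delta([.6475,.1241,.041],-12)
q=np.array([.6716,.213,np.radians(78)]); parts,o,L=lift_from_tool(); print(o)
cx,cy=278,155
k=draw(im,'side',[],7);k2=draw(im,'side',[pose(q,PAN,.045),parts[1]],7)
cv2.imwrite('pics/c9.png',np.hstack([a[cy*7-220:cy*7+220,cx*7-230:cx*7+160] for a in(k,k2)]))
E
```

```text
t: 13.0
position: [0.6474, 0.1242, 0.0412]
tool_rot: [3.124, -0.329, -0.001]
force: [0.6, -0.0, -1.4]
opening: 0.018
t 13.05 pos [0.6475 0.1242 0.0414] xaxis yaw -12.03 zaxis [-2.e-04 -2.e-04 -1.e+00] F [-0.31 -0.17 -1.75] open 0.0176 q [-0.75  0.58  0.67  1.65 -0.4   1.05 -0.17]
shift mm [-0.   0.1  0.4] rv [ 0.0002  0.0002 -0.0006] [ 3.000e-04 -3.000e-04  3.141e+00]
[0.64334188 0.10460641 0.02490451]
```

View pics/c9.png

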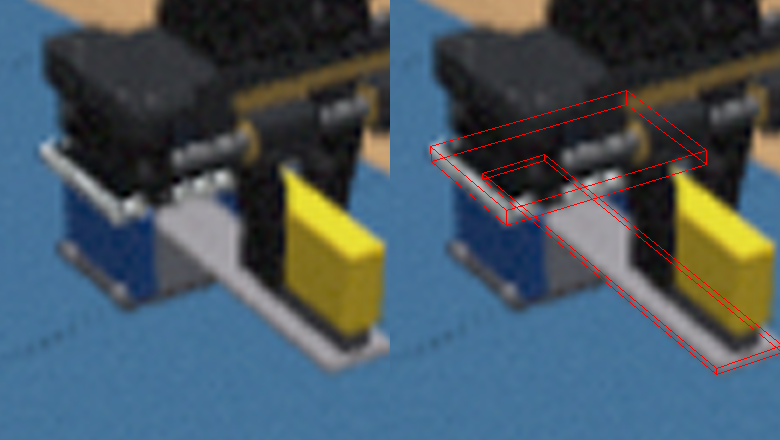

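Wrist load fell by about 0.6 N (panel weight), and the panel lies on the rails with the blade below. Drawing the lifter out along tool +y, 115 mm.

```bash
python3 -m jog '[{"dx":0,"dy":1,"dz":0,"rx":0,"ry":0,"rz":0,"jaw":1},{"dx":0,"dy":4,"dz":0,"rx":0,"ry":0,"rz":0,"jaw":1},{"dx":0,"dy":9,"dz":0,"rx":0,"ry":0,"rz":0,"jaw":1},{"dx":0,"dy":16,"dz":0,"rx":0,"ry":0,"rz":0,"jaw":1},{"dx":0,"dy":23,"dz":0,"rx":0,"ry":0,"rz":0,"jaw":1},{"dx":0,"dy":30,"dz":0,"rx":0,"ry":0,"rz":0,"jaw":1},{"dx":0,"dy":35,"dz":0,"rx":0,"ry":0,"rz":0,"jaw":1},{"dx":0,"dy":38,"dz":0,"rx":0,"ry":0,"rz":0,"jaw":1}]';python3 -m jog '[{"dx":0,"dy":3,"dz":0,"rx":0,"ry":0,"rz":0,"jaw":1},{"dx":0,"dy":10,"dz":0,"rx":0,"ry":0,"rz":0,"jaw":1},{"dx":0,"dy":20,"dz":0,"rx":0,"ry":0,"rz":0,"jaw":1},{"dx":0,"dy":32,"dz":0,"rx":0,"ry":0,"rz":0,"jaw":1},{"dx":0,"dy":46,"dz":0,"rx":0,"ry":0,"rz":0,"jaw":1},{"dx":0,"dy":60,"dz":0,"rx":0,"ry":0,"rz":0,"jaw":1},{"dx":0,"dy":72,"dz":0,"rx":0,"ry":0,"rz":0,"jaw":1},{"dx":0,"dy":77,"dz":0,"rx":0,"ry":0,"rz":0,"jaw":1}]';  python3 - <<'E'
from h import *
delta([.6236,.0117,.017],-12)
q=np.array([.6716,.213,np.radians(78)]); parts,o,L=lift_from_tool(); print(o)
for n,(cx,cy) in dict(top=(205,120),side=(290,160)).items():
    im=manip.get_image(n);cv2.imwrite(f'pics/{n}10.png',im)
    k=draw(im,n,[],5); cv2.imwrite(f'pics/t{n}.png',k[cy*5-275:cy*5+275,cx*5-200:cx*5+200])
cv2.imwrite('pics/c10.png',np.hstack([cv2.imread(f'pics/t{n}.png') for n in('top','side')]))
E
```

```text
t: 13.72
position: [0.6395, 0.0855, 0.0417]
tool_rot: [3.124, -0.331, 0.0]
force: [0.1, -0.2, -2.0]
opening: 0.0178
t: 14.38
position: [0.623, 0.0082, 0.0418]
tool_rot: [3.123, -0.334, 0.0]
force: [0.2, -0.0, -2.2]
opening: 0.0176
t 14.38 pos [0.623  0.0082 0.0418] xaxis yaw -12.22 zaxis [ 0.    -0.001 -1.   ] F [ 0.23 -0.03 -2.21] open 0.0176 q [-0.63  0.52  0.7   1.75 -0.38  1.02  0.  ]
shift mm [-0.2 -3.6 24.8] rv [ 0.001  -0.0002 -0.0038] [-3.0000e-04 -1.5000e-03  3.1378e+00]
[ 0.6187734  -0.01140349  0.02529347]
```

View pics/c10.png

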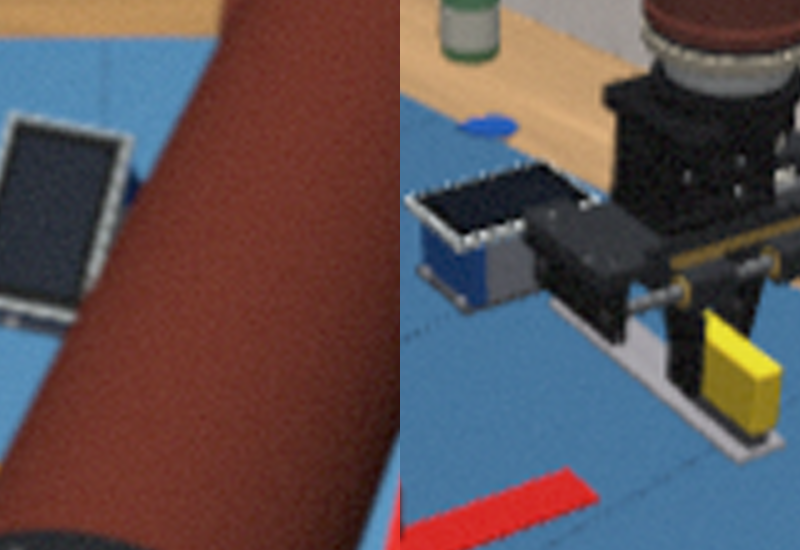

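Run:
```python
from h import *
I={n:cv2.imread(f'pics/{n}10.png').astype(np.float32) for n in('top','side')}
rois=dict(top=(154,80,45,62),side=(245,135,55,50))
q0=np.array([.6716,.213,np.radians(78)])
D={}
for n,roi in rois.items():
    x,y,w,h=roi; b=I[n][y:y+h,x:x+w]; yy,xx=np.mgrid[y:y+h,x:x+w]
    mat=np.median(b[:, :6].reshape(-1,3),0); m=(np.abs(b-mat).sum(2)>45).astype(float)
    W=np.ones((h,w))
    if n=='top': W[((xx-180)*1.0+(yy-128)*.72)>0]=0; W[yy<82]=0   # arm edge line
    else: W[(xx>268)]=0
    D[n]=(m,roi,W); print(n,mat)
    if n=='top':
        for r,ww in zip(m.astype(int),W): print(''.join('.#'[v] if a else ' ' for v,a in zip(r,ww)))
def cost(p,cams):
    e=0
    for n in cams:
        m,roi,W=D[n]; e+=np.abs(W*cv2.GaussianBlur(render(n,[pose(p,PAN,.045)]+[pose(q0,B) for B in RAILS+[BASE]],roi)-m,(0,0),.7)).sum()
    return e
for cams in (['top'],['side'],['top','side']):
    rs=[]
    for s in (1,-1):
        S=np.vstack([q0]+[q0+s*v for v in np.diag([.004,.004,.05])]); r=minimize(cost,q0,args=(cams,),method='Nelder-Mead',options=dict(initial_simplex=S,xatol=1e-5,fatol=1e-3)); rs.append(r)
    r=min(rs,key=lambda r:r.fun); d=r.x-q0; c,s=np.cos(q0[2]),np.sin(q0[2])
    print(cams,'cradle-frame offset mm',((c*d[0]+s*d[1])*1e3).round(2),((-s*d[0]+c*d[1])*1e3).round(2),'yaw',np.degrees(d[2]).round(2),r.fun.round(1),cost(q0,cams).round(1))
```

```text
top [178. 138.  84.]
                                             
                                             
.............................................
.............................................
.............................................
.............................................
.............................................
.............##..............................
............#########........................
............##############...................
............##################...............
...........##########################.......#
...........###########################......#
...........###########################.....##
..........############################.....##
..........############################....###
..........###########################.....###
.........############################....####
.........#############################...####
.........##############################.#####
.........####################################
........#####################################
........#####################################
........#############
[... 1289 characters left out ...]
##                     
....................####                     
......................#                      
......................                       
.....................                        
.....................                        
....................                         
...................                          
...................                          
..................                           
.................                            
side [156. 117.  70.]
['top'] cradle-frame offset mm 3.91 -0.49 yaw 0.12 82.6 144.7
['side'] cradle-frame offset mm 0.55 0.06 yaw -0.29 12.9 13.3
['top', 'side'] cradle-frame offset mm 3.76 -0.49 yaw 0.19 101.0 158.0
```

```bash
cat > pf.py <<'E'
from h import *
def panelfit(imgs,off,q0=np.array([.6716,.213,np.radians(78)])):
    rois=dict(top=(154,80,45,62),side=(245,135,55,50)); D={}
    for n,roi in rois.items():
        if n not in imgs: continue
        x,y,w,h=roi; b=imgs[n].astype(np.float32)[y:y+h,x:x+w]; yy,xx=np.mgrid[y:y+h,x:x+w]
        mat=np.median(b[:,:6].reshape(-1,3),0); m=(np.abs(b-mat).sum(2)>45).astype(float); W=np.ones((h,w))
        if n=='top':
            if off is not None: W[((xx-180)*1.0+(yy-128)*.72)>-off]=0
        else: W[xx>268]=0
        D[n]=(m,roi,W)
    def cost(p,cams):
        return sum(np.abs(D[n][2]*cv2.GaussianBlur(render(n,[pose(p,PAN,.045)]+[pose(q0,B) for B in RAILS+[BASE]],D[n][1])-D[n][0],(0,0),.7)).sum() for n in cams)
    for cams in [[n] for n in D]+[list(D)]:
        rs=[]
        for s in (1,-1):
            S=np.vstack([q0]+[q0+s*v for v in np.diag([.004,.004,.05])]); rs.append(minimize(cost,q0,args=(cams,),method='Nelder-Mead',options=dict(initial_simplex=S,xatol=1e-5,fatol=1e-3)))
        r=min(rs,key=lambda r:r.fun); d=r.x-q0; c,s=np.cos(q0[2]),np.sin(q0[2])
        print(cams,'offset in cradle frame mm',((c*d[0]+s*d[1])*1e3).round(2),((-s*d[0]+c*d[1])*1e3).round(2),'yaw',np.degrees(d[2]).round(2),'err',r.fun.round(1),cost(q0,cams).round(1))
E
python3 -c "
from pf import *
I={n:cv2.imread(f'pics/{n}10.png') for n in('top','side')}
for off in (8,12,16): panelfit(I,off)"
```

```text
['top'] offset in cradle frame mm 3.91 -0.49 yaw 0.12 err 22.6 84.7
['side'] offset in cradle frame mm 0.55 0.06 yaw -0.29 err 12.9 13.3
['top', 'side'] offset in cradle frame mm 3.76 -0.49 yaw 0.19 err 41.0 97.9
['top'] offset in cradle frame mm 4.0 -0.55 yaw 0.02 err 17.2 76.9
['side'] offset in cradle frame mm 0.55 0.06 yaw -0.29 err 12.9 13.3
['top', 'side'] offset in cradle frame mm 3.76 -0.49 yaw 0.19 err 35.5 90.2
['top'] offset in cradle frame mm 4.02 -0.47 yaw 0.11 err 13.3 70.8
['side'] offset in cradle frame mm 0.55 0.06 yaw -0.29 err 12.9 13.3
['top', 'side'] offset in cradle frame mm 3.8 -0.52 yaw 0.26 err 31.8 84.1
```

Run:
```python
from h import *
im=cv2.imread('pics/top10.png'); q=np.array([.6716,.213,np.radians(78)]); x,y=176,112
c,s=np.cos(q[2]),np.sin(q[2])
a=[]
for d in (None,0,.0038):
    parts=[] if d is None else [pose(q+[c*d,s*d,0],PAN,.045),pose(q,BASE)]
    k=draw(im,'top',parts,8); a.append(k[y*8-240:y*8+240,x*8-180:x*8+80])
cv2.imwrite('pics/c11.png',np.hstack(a))
```

```text
(no output)
```

View pics/c11.png

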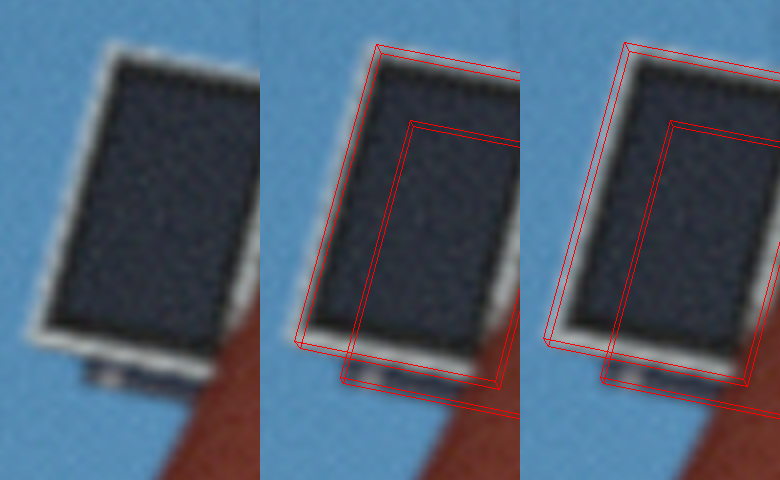

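The panel lies across both rails; the estimates are 0.5 to 3 mm off along the cradle and about 0.2° in yaw. I'll lay the lifter down here, clear of the cradle, and re-measure once the arm is out of the way.

```bash
python3 -m jog '[{"dx":0,"dy":0,"dz":1,"rx":0,"ry":0,"rz":0,"jaw":1},{"dx":0,"dy":0,"dz":4,"rx":0,"ry":0,"rz":0,"jaw":1},{"dx":0,"dy":0,"dz":8,"rx":0,"ry":0,"rz":0,"jaw":1},{"dx":0,"dy":0,"dz":12,"rx":0,"ry":0,"rz":0,"jaw":1},{"dx":0,"dy":0,"dz":16,"rx":0,"ry":0,"rz":0,"jaw":1},{"dx":0,"dy":0,"dz":19,"rx":0,"ry":0,"rz":0,"jaw":1},{"dx":0,"dy":0,"dz":21,"rx":0,"ry":0,"rz":0,"jaw":1},{"dx":0,"dy":0,"dz":22,"rx":0,"ry":0,"rz":0,"jaw":1}]';python3 -m jog '[{"dx":0,"dy":0,"dz":0.5,"rx":0,"ry":0,"rz":0,"jaw":1},{"dx":0,"dy":0,"dz":1,"rx":0,"ry":0,"rz":0,"jaw":1},{"dx":0,"dy":0,"dz":1.5,"rx":0,"ry":0,"rz":0,"jaw":1},{"dx":0,"dy":0,"dz":2,"rx":0,"ry":0,"rz":0,"jaw":1},{"dx":0,"dy":0,"dz":2.5,"rx":0,"ry":0,"rz":0,"jaw":1},{"dx":0,"dy":0,"dz":2.5,"rx":0,"ry":0,"rz":0,"jaw":1},{"dx":0,"dy":0,"dz":2.5,"rx":0,"ry":0,"rz":0,"jaw":1},{"dx":0,"dy":0,"dz":2.5,"rx":0,"ry":0,"rz":0,"jaw":1}]'
python3 -c "
from h import *
delta([.623,.0115,.0165],-12)
im=manip.get_image('side');cv2.imwrite('pics/side12.png',im)
crop(im,330,190,150,110,5,'pics/c12.png')"
```

```text
t: 15.15
position: [0.6234, 0.0118, 0.0191]
tool_rot: [3.124, -0.329, -0.001]
force: [-0.2, -0.6, -1.9]
opening: 0.018
t: 15.82
position: [0.6237, 0.0118, 0.0171]
tool_rot: [3.124, -0.329, 0.0]
force: [-0.3, -0.0, -2.8]
opening: 0.0177
t 15.82 pos [0.6237 0.0118 0.0171] xaxis yaw -12.03 zaxis [ 0. -0. -1.] F [-0.34 -0.03 -2.85] open 0.0177 q [-0.62  0.55  0.68  1.76 -0.41  0.98  0.02]
shift mm [-0.6  0.4  0.6] rv [ 0.     -0.     -0.0005] [-1.0000e-04 -0.0000e+00  3.1411e+00]
```

View pics/c12.png

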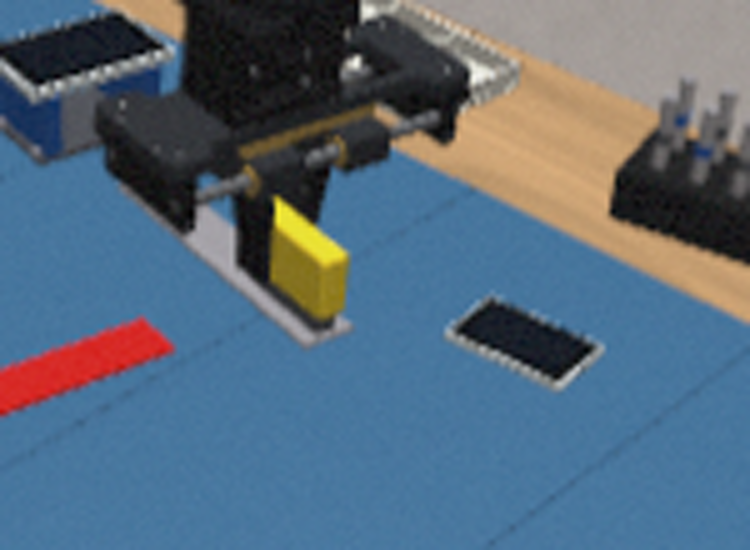

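Nearly down; the force still shows the lifter's weight. Another 1 mm, then open slowly.

```bash
python3 -m jog '[{"dx":0,"dy":0,"dz":0.3,"rx":0,"ry":0,"rz":0,"jaw":1},{"dx":0,"dy":0,"dz":0.6,"rx":0,"ry":0,"rz":0,"jaw":1},{"dx":0,"dy":0,"dz":0.8,"rx":0,"ry":0,"rz":0,"jaw":1},{"dx":0,"dy":0,"dz":0.9,"rx":0,"ry":0,"rz":0,"jaw":1},{"dx":0,"dy":0,"dz":0.9,"rx":0,"ry":0,"rz":0,"jaw":1},{"dx":0,"dy":0,"dz":0.9,"rx":0,"ry":0,"rz":0,"jaw":1},{"dx":0,"dy":0,"dz":0.9,"rx":0,"ry":0,"rz":0,"jaw":1},{"dx":0,"dy":0,"dz":0.9,"rx":0,"ry":0,"rz":0,"jaw":1}]'
python3 -m jog '[{"dx":0,"dy":0,"dz":0,"rx":0,"ry":0,"rz":0,"jaw":0.5},{"dx":0,"dy":0,"dz":0,"rx":0,"ry":0,"rz":0,"jaw":0.4},{"dx":0,"dy":0,"dz":0,"rx":0,"ry":0,"rz":0,"jaw":0.3},{"dx":0,"dy":0,"dz":0,"rx":0,"ry":0,"rz":0,"jaw":0.2},{"dx":0,"dy":0,"dz":0,"rx":0,"ry":0,"rz":0,"jaw":0.2},{"dx":0,"dy":0,"dz":0,"rx":0,"ry":0,"rz":0,"jaw":0.2},{"dx":0,"dy":0,"dz":0,"rx":0,"ry":0,"rz":0,"jaw":0.2},{"dx":0,"dy":0,"dz":0,"rx":0,"ry":0,"rz":0,"jaw":0.2}]'
```

```text
t: 16.53
position: [0.6237, 0.0118, 0.0165]
tool_rot: [-3.124, 0.329, -0.0]
force: [-2.4, 0.0, 5.2]
opening: 0.0176
t: 17.2
position: [0.6236, 0.0117, 0.0161]
tool_rot: [3.124, -0.329, -0.0]
force: [-0.1, -0.3, -0.4]
opening: 0.0345
```

```bash
python3 -m jog '[{"dx":0,"dy":0,"dz":-2,"rx":0,"ry":0,"rz":0,"jaw":0.2},{"dx":0,"dy":0,"dz":-8,"rx":0,"ry":0,"rz":0,"jaw":0.2},{"dx":0,"dy":0,"dz":-20,"rx":0,"ry":0,"rz":0,"jaw":0.2},{"dx":0,"dy":0,"dz":-40,"rx":0,"ry":0,"rz":0,"jaw":0.2},{"dx":0,"dy":0,"dz":-65,"rx":0,"ry":0,"rz":0,"jaw":0.2},{"dx":0,"dy":0,"dz":-90,"rx":0,"ry":0,"rz":0,"jaw":0.2},{"dx":0,"dy":0,"dz":-110,"rx":0,"ry":0,"rz":0,"jaw":0.2},{"dx":0,"dy":0,"dz":-120,"rx":0,"ry":0,"rz":0,"jaw":0.2}]'
python3 -m jog '[{"dx":0,"dy":30,"dz":-5,"rx":0,"ry":0,"rz":0,"jaw":0.2},{"dx":0,"dy":65,"dz":-10,"rx":0,"ry":0,"rz":0,"jaw":0.2},{"dx":0,"dy":100,"dz":-10,"rx":0,"ry":0,"rz":0,"jaw":0.2},{"dx":0,"dy":135,"dz":-10,"rx":0,"ry":0,"rz":0,"jaw":0.2},{"dx":0,"dy":170,"dz":-10,"rx":0,"ry":0,"rz":0,"jaw":0.2},{"dx":0,"dy":205,"dz":-10,"rx":0,"ry":0,"rz":0,"jaw":0.2},{"dx":0,"dy":235,"dz":-10,"rx":0,"ry":0,"rz":0,"jaw":0.2},{"dx":0,"dy":255,"dz":-10,"rx":0,"ry":0,"rz":0,"jaw":0.2}]'
python3 - <<'E'
from pf import *
I={n:manip.get_image(n) for n in('top','side')}
for n in I: cv2.imwrite(f'pics/{n}13.png',I[n])
panelfit(I,None)
a=[]
for n,(cx,cy) in dict(top=(215,125),side=(300,165)).items():
    k=draw(I[n],n,[],4); a.append(k[cy*4-240:cy*4+240,cx*4-200:cx*4+200])
cv2.imwrite('pics/c13.png',np.hstack(a))
E
```

```text
t: 17.87
position: [0.625, 0.0114, 0.1401]
tool_rot: [-3.123, 0.33, -0.006]
force: [1.1, 0.1, 1.1]
opening: 0.0347
t: 18.53
position: [0.5688, -0.2415, 0.1467]
tool_rot: [3.123, -0.334, 0.0]
force: [0.5, 0.2, 0.2]
opening: 0.0349
['top'] offset in cradle frame mm 4.03 -0.4 yaw -0.0 err 35.0 97.6
['side'] offset in cradle frame mm 0.55 0.06 yaw -0.29 err 12.3 12.7
['top', 'side'] offset in cradle frame mm 3.79 -0.21 yaw 0.3 err 54.3 110.3
```

View pics/c13.png

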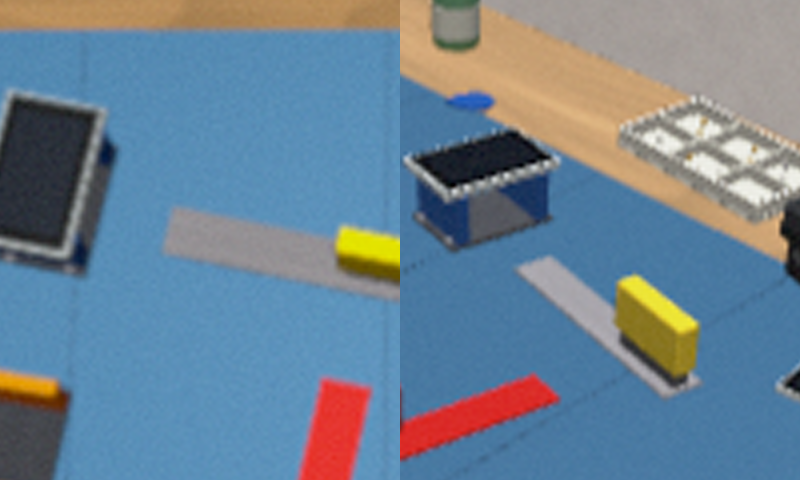

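Clear view: panel (≈(180,110) top, (280,138) side) on both blue rails; lifter flat and free, tip clear of the cradle. Now a full fit of panel and cradle together.

Run:
```python
from pf import *
I={n:cv2.imread(f'pics/{n}13.png').astype(np.float32) for n in('top','side')}
rois=dict(top=(154,80,45,62),side=(247,132,47,52)); q0=np.array([.6716,.213,np.radians(78)])
for thr in (35,45,60):
  D={}
  for n,roi in rois.items():
    x,y,w,h=roi; b=I[n][y:y+h,x:x+w]; mat=np.median(b[:,:5].reshape(-1,3),0); m=(np.abs(b-mat).sum(2)>thr).astype(np.uint8)
    k,l=cv2.connectedComponents(m,connectivity=4); m=(l==l[h//2,w//2-4]).astype(float); D[n]=(m,roi)
  for free in (0,1):
    for cams in (['top'],['side'],['top','side']):
      def model(p):
        c=p[3:] if free else q0
        return [pose(p,PAN,.045)]+[pose(c,B) for B in RAILS+[BASE]]
      r,e,f=fit({n:D[n] for n in cams},model,np.r_[q0,q0] if free else q0,(.004,.004,.05)*(1+free))
      c0=r[3:] if free else q0; d=r[:3]-c0; c,s=np.cos(c0[2]),np.sin(c0[2])
      print(thr,'free' if free else 'fix',cams,'x',((c*d[0]+s*d[1])*1e3).round(2),'y',((-s*d[0]+c*d[1])*1e3).round(2),'yaw',np.degrees(d[2]).round(2),'err',round(e,1),'cradle',c0.round(4) if free else '')
show(D,[pose(r,PAN,.045)]+[pose(c0,B) for B in RAILS+[BASE]],'pics/m13.png')
```

```text
35 fix ['top'] x 4.3 y -0.76 yaw -0.19 err 44.0 cradle 
35 fix ['side'] x 5.16 y -22.04 yaw 4.86 err 154.5 cradle 
35 fix ['top', 'side'] x 4.07 y -0.98 yaw 0.09 err 248.3 cradle 
35 free ['top'] x 5.04 y -2.1 yaw 0.11 err 30.0 cradle [0.6701 0.2125 1.3567]
35 free ['side'] x 5.98 y -21.3 yaw 2.7 err 149.0 cradle [0.6698 0.2117 1.4111]
35 free ['top', 'side'] x 4.93 y -2.23 yaw -0.11 err 228.1 cradle [0.6703 0.2123 1.3665]
45 fix ['top'] x 4.05 y -0.41 yaw -0.03 err 34.9 cradle 
45 fix ['side'] x 3.66 y -22.85 yaw 5.49 err 153.2 cradle 
45 fix ['top', 'side'] x 3.65 y -0.49 yaw 0.13 err 239.2 cradle 
45 free ['top'] x 4.44 y -1.79 yaw 0.2 err 25.8 cradle [0.6701 0.2129 1.3557]
45 free ['side'] x 3.89 y -21.63 yaw 3.32 err 149.3 cradle [0.6708 0.2123 1.375 ]
45 free ['top', 'side'] x 4.1 y -1.51 yaw 0.4 err 228.7 cradle [0.6705 0.2128 1.3568]
60 fix ['top'] x 3.26 y -0.22 yaw -0.69 err 30.8 cradle 
60 fix ['side'] x 2.43 y -23.43 yaw 9.94 err 149.4 cradle 
60 fix ['top', 'side'] x 2.84 y -0.2 yaw -0.76 err 240.7 cradle 
60 free ['top'] x 3.29 y -1.08 yaw -0.47 err 26.4 cradle [0.6707 0.2132 1.3591]
60 free ['side'] x 1.21 y -21.73 yaw 6.28 err 149.8 cradle [0.6707 0.2126 1.3512]
60 free ['top', 'side'] x 3.35 y -1.12 yaw -0.89 err 233.3 cradle [0.6709 0.2131 1.3629]
```

View pics/m13.png

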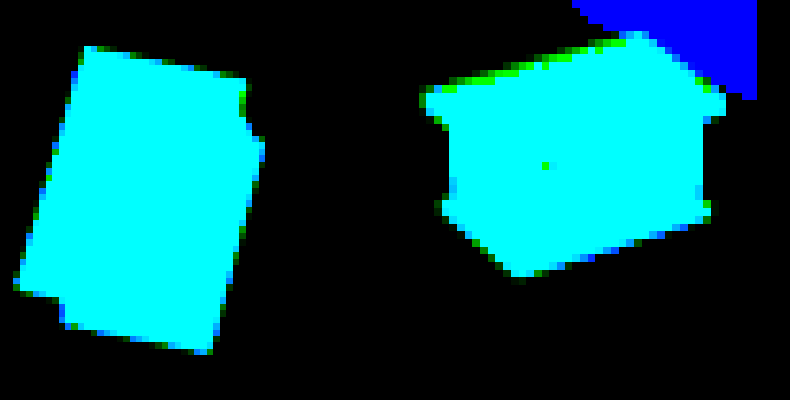

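Run:
```python
from pf import *
I={n:cv2.imread(f'pics/{n}13.png').astype(np.float32) for n in('top','side')}
rois=dict(top=(154,80,45,62),side=(247,132,47,52)); q0=np.array([.6716,.213,np.radians(78)])
for thr in (30,45,60):
  D={}
  for n,roi in rois.items():
    x,y,w,h=roi; b=I[n][y:y+h,x:x+w]; mat=np.median(b[:,:5].reshape(-1,3),0); m=(np.abs(b-mat).sum(2)>thr).astype(float)
    W=np.ones((h,w)); yy,xx=np.mgrid[y:y+h,x:x+w]
    if n=='side': W[(b[...,2]>b[...,0]+10)]=0; W=cv2.erode(W,np.ones((3,3))); 
    D[n]=(m,roi,W)
  for cams in (['top'],['side'],['top','side']):
   for free in (0,1):
    def f(p):
        c=p[3:] if free else q0
        return sum(np.abs(D[n][2]*cv2.GaussianBlur(render(n,[pose(p,PAN,.045)]+[pose(c,B) for B in RAILS+[BASE]],D[n][1])-D[n][0],(0,0),.7)).sum() for n in cams)
    p0=np.r_[q0,q0] if free else q0; st=np.array([.003,.003,.03]*(1+free)); bst=None
    for s in (1,-1,.5):
        q=p0 if bst is None else bst.x
        r=minimize(f,q,method='Nelder-Mead',options=dict(initial_simplex=np.vstack([q]+list(q+np.diag(st*s))),xatol=1e-5,fatol=1e-3,maxiter=800)); bst=r
    p=bst.x; c0=p[3:] if free else q0; d=p[:3]-c0; c,s=np.cos(c0[2]),np.sin(c0[2])
    print(thr,'free' if free else 'fix',cams,'x',((c*d[0]+s*d[1])*1e3).round(2),'y',((-s*d[0]+c*d[1])*1e3).round(2),'yaw',np.degrees(d[2]).round(2),'err',round(bst.fun,1))
```

```text
30 fix ['top'] x 4.46 y -1.11 yaw -0.7 err 51.2
30 free ['top'] x 5.24 y -2.63 yaw -0.6 err 36.4
30 fix ['side'] x 2.44 y -0.31 yaw -0.6 err 184.6
30 free ['side'] x 4.52 y -2.35 yaw -2.06 err 167.9
30 fix ['top', 'side'] x 4.23 y -0.91 yaw -0.14 err 240.6
30 free ['top', 'side'] x 5.24 y -2.59 yaw -0.36 err 217.2
45 fix ['top'] x 4.06 y -0.41 yaw -0.04 err 34.9
45 free ['top'] x 4.45 y -1.73 yaw 0.12 err 25.8
45 fix ['side'] x 0.78 y 0.11 yaw -0.05 err 162.7
45 free ['side'] x 1.94 y -1.69 yaw -1.33 err 157.6
45 fix ['top', 'side'] x 3.79 y -0.56 yaw 0.19 err 207.4
45 free ['top', 'side'] x 4.3 y -1.39 yaw 0.12 err 196.5
60 fix ['top'] x 3.29 y -0.22 yaw -0.74 err 30.8
60 free ['top'] x 3.36 y -1.15 yaw -0.42 err 26.1
60 fix ['side'] x -1.03 y 0.37 yaw -0.59 err 156.4
60 free ['side'] x -0.9 y -1.28 yaw -0.15 err 154.0
60 fix ['top', 'side'] x 2.99 y -0.2 yaw -0.58 err 198.6
60 free ['top', 'side'] x 3.21 y -1.14 yaw -0.36 err 191.8
```

Run:
```python
from h import *
q0=np.array([.6716,.213,np.radians(78)])
def prof(n,im,z,ys,rng):
    xs=np.arange(*rng,.0005); out=0
    for yv in ys:
        uv=proj(n,pose(q0,np.c_[xs,np.full_like(xs,yv),np.full_like(xs,z)])).astype(np.float32)
        out=out+cv2.remap(im.astype(np.float32),uv[None,:,0],uv[None,:,1],cv2.INTER_LINEAR)[0]
    return xs,out/len(ys)
for n in ('top','side'):
    im=cv2.imread(f'pics/{n}13.png'); i0=cv2.imread(f'pics/{n}0.png')
    xs,p=prof(n,im,.052,np.arange(-.04,.041,.002),(-.046,.046)); print(n,'panel top face: x mm, BGR')
    for x,v in list(zip(xs,p))[::3]: print(round(x*1e3,1),v.round(0).astype(int).tolist(),end='; ')
    print()
    for yy in (.035,-.035):
        xs,p=prof(n,i0,.045,[yy-.003,yy,yy+.003],(-.042,.042)); print(n,'rail top',yy)
        for x,v in list(zip(xs,p))[::4]: print(round(x*1e3,1),v.round(0).astype(int).tolist(),end='; ')
        print()
```

```text
top panel top face: x mm, BGR
-46.0 [174, 135, 84]; -44.5 [161, 125, 79]; -43.0 [139, 110, 72]; -41.5 [115, 92, 66]; -40.0 [98, 80, 63]; -38.5 [89, 73, 60]; -37.0 [86, 70, 57]; -35.5 [84, 68, 55]; -34.0 [86, 71, 59]; -32.5 [95, 82, 72]; -31.0 [112, 104, 96]; -29.5 [133, 128, 122]; -28.0 [144, 142, 137]; -26.5 [138, 137, 132]; -25.0 [110, 109, 105]; -23.5 [76, 76, 73]; -22.0 [52, 51, 49]; -20.5 [45, 41, 39]; -19.0 [48, 42, 39]; -17.5 [53, 46, 41]; -16.0 [56, 47, 42]; -14.5 [57, 47, 43]; -13.0 [57, 48, 43]; -11.5 [57, 48, 43]; -10.0 [57, 47, 42]; -8.5 [57, 47, 42]; -7.0 [56, 48, 42]; -5.5 [56, 48, 42]; -4.0 [56, 47, 42]; -2.5 [56, 47, 42]; -1.0 [56, 47, 42]; 0.5 [56, 47, 42]; 2.0 [56, 46, 41]; 3.5 [56, 46, 41]; 5.0 [56, 46, 42]; 6.5 [56, 47, 42]; 8.0 [56, 47, 42]; 9.5 [55, 46, 42]; 11.0 [55, 46, 41]; 12.5 [55, 46, 40]; 14.0 [54, 45, 40]; 15.5 [54, 45, 40]; 17.0 [55, 46, 41]; 18.5 [55, 46, 41]; 20.0 [55, 46, 41]; 21.5 [55, 46, 40]; 23.0 [53, 44, 40]; 24.5 [50, 42, 39]; 26.0 [44, 39, 36]; 27.5 [45, 43, 40]; 29.0 [63, 62, 59]; 30.5 [96, 94, 88]; 32.0 [135, 128, 117]; 33.5 [163, 150, 131];
[... 4264 characters left out ...]
, 83, 39]; -26.0 [160, 87, 41]; -24.0 [163, 89, 43]; -22.0 [162, 89, 43]; -20.0 [161, 88, 41]; -18.0 [161, 89, 41]; -16.0 [160, 89, 41]; -14.0 [160, 88, 41]; -12.0 [162, 88, 41]; -10.0 [163, 89, 41]; -8.0 [161, 88, 41]; -6.0 [160, 86, 40]; -4.0 [160, 86, 39]; -2.0 [159, 86, 40]; 0.0 [157, 86, 39]; 2.0 [157, 86, 39]; 4.0 [159, 86, 38]; 6.0 [159, 87, 40]; 8.0 [160, 87, 39]; 10.0 [161, 87, 39]; 12.0 [162, 88, 38]; 14.0 [161, 87, 39]; 16.0 [162, 88, 40]; 18.0 [162, 88, 40]; 20.0 [160, 88, 40]; 22.0 [158, 88, 42]; 24.0 [156, 90, 45]; 26.0 [155, 94, 49]; 28.0 [153, 97, 53]; 30.0 [148, 100, 56]; 32.0 [145, 102, 59]; 34.0 [144, 105, 61]; 36.0 [144, 107, 63]; 38.0 [144, 108, 64]; 40.0 [144, 108, 65];
```

The panel sits about +3 mm along the cradle axis, within about 1 mm across it, and well under 1° off square. Both rails carry it fully, so another lift would risk more than it gains. The lifter is flat and clear, and the gripper is free in the air. Handing in.

```bash
python3 -c "
from plant import manip
s=manip.read_state(); print(s['t'],s['position'].round(3),s['force'].round(2),abs(s['qvel']).max())
print(manip.sign_off())"
```

```text
18.6333 [ 0.568 -0.243  0.147] [-0.91 -0.18  0.14] 0.05370091101227688
the job is handed in; nothing more can be done
None
```

I gripped the yellow lifter by its handle and carried the middle-sized panel level to the blue cradle. I lowered the blade between the rails and drew the lifter out about 115 mm. I then laid it flat on the bench, opened the fingers, backed away and handed in at 18.6 s of the 54 s.

**Last checks**
- **Panel:** it rests on both blue rails. It is about 3 mm off centre along the cradle, about 1 mm across it, and in most fits under 1° off square.
- **Lifter:** it lies flat and free. From its release pose, the blade tip should be about 45 mm clear of the cradle.
- **Force and contact:** the largest force I read was about 6 N, when the blade met the bench. At hand-in the gripper was in free air with no load.

**Where they disagreed:** the top camera gave the along-cradle offset as 3–5 mm. The side camera gave anywhere from −1 to +4.5 mm, depending on the threshold and on whether I also fitted the cradle. I left the offset uncorrected because a second lift seemed riskier than leaving it.

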